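Put the hex keys away under the cantilever tray of the toolbox

TASK

Put the red hex key set away in the toolbox: take the top tray by its handle and swing it up and back until it stays open by itself at its stop, lay the key set flat and lengthwise in the empty bay underneath, beside the tape measure, then gently swing the tray back down until it is fully shut and let go. Do not throw or drop the tray or the keys, see that the screwdriver and the sanding block stay in the tray and the things in the bottom of the box stay where they lie, and leave the glue bottle and the wooden offcut behind it undisturbed.

Things in the scene. Friction and masses are not known exactly. Their poses are not given: they have to be found in the camera images.
- toolbox: Small green sheet-steel cantilever toolbox, fixed to the bench. Body 206 (x) x 204 (y) x 52 mm high, walls and floor 3 mm, link arms out to 108 mm at both ends. Origin: centre of its underside; x to its rear (away from the robot), y to its left, z up. Bottom: a front trough (marker) up to a 24 mm high divider at x = -57; behind it a right bay (tape measure) and an empty left bay.
- tray_arm (a joint): Swing of the arms carrying the tray, rad: 0 shut, 1.518 open at its stop. Four parallel 110 mm arms keep the tray level; every point of it moves on an arc in the box's x-z plane: dx = 110*(cos 8deg - cos(8deg+q)) mm back, dz = 110*(sin(8deg+q) - sin 8deg) mm up from shut. Top of the arc is 5 deg before the stop; past it the tray stays open by itself, before it it sinks when let go (6 N).
- tray_handle (a point): Middle of the tray's carrying handle: a black grip 18 mm thick, 110 mm long, level along the box's y, free all round, 78 mm above the tray's underside (134 mm above the bench when shut). Axes as the toolbox's. Tray and its tools weigh about 0.6 kg; stiff pivots.
- tray_floor (a point): Centre of the tray's inner floor; axes as the toolbox's. Tray 220 (x) x 204 x 38 mm, walls 2.5 mm, divider 28 mm high below the handle. In the box frame its underside is 55 mm high and its front edge at x = -117 when shut; 149 mm high and x = +1 when open, so that it still overhangs most of the bay and the gripper must lean to the box's front, about 25 to 40 degrees, to get in beneath.
- empty_bay (a point): Centre of the floor of the empty left bay in the bottom of the toolbox, 3 mm above the bench, at x = 22, y = 45 mm in the box frame. Bay 156 mm along the box's x, 108 mm along its y; box walls 52 mm high, the divider to the tape measure (at y = -10 mm) 34 mm high. Axes as the toolbox's.
- hex_keys_center (a point): Hex key set: a red holder with dark keys, lying on the bench left of the box; point at mid-length of the whole set, half-way up the holder (9 mm). The holder, a solid block to grasp, reaches from -68 to +32 mm along its x (away from the robot), 30 mm wide, 18 mm high; the keys fan out beyond it to +68 mm and 36 mm high. About 0.16 kg, balanced near x = -15 mm.
- hex_key_set: The hex key set; origin on its underside, 9 mm below point hex_keys_center, axes the same. A work lamp sticks out from the wall on the left of it, higher up: keep the wrist from reaching far to the left. A bicycle stands to the right of the bench, a charger (80 mm high) between the keys and the robot, a parts cabinet (200 mm) beyond them.
- driver_cross_mid (a point): Small cross-head screwdriver with a yellow and black handle, 170 x 25 x 28 mm, lying loose along y in the front half of the tray; its centre.
- marker_mid (a point): Black and white marker, 136 x 17 x 17 mm, lying loose in the front trough in the bottom of the box; its centre.
- tape_measure_mid (a point): Dark tape measure, 72 x 88 x 36 mm, lying loose in the right bay in the bottom of the box; its centre.
- sanding_block_mid (a point): Cork sanding block, 103 x 70 x 26 mm, lying loose in the rear half of the tray, long side along y; its centre.
- glue_center (a point): Bystander: white glue bottle with an orange cap, 36 x 48 x 129 mm, standing behind the box, below where the open tray hangs over; its centre.
- offcut_center (a point): Bystander: wooden offcut, 66 x 115 x 38 mm, lying behind the box on its right; its centre.
There are look-alikes about, which are no part of the job. There is more than one size of the part that bears driver_cross_mid; the job needs the larger.

How it is judged:
On the way, in this order (a step that is already met when the one before it is completed fails the run):
1. the tray has been swung up and back to its open stop (value of joint tray_arm above 1.42 rad), for 0.2 s.
2. the hex key set lies flat on the floor of the empty bay, released, while the tray stands open (value of joint tray_arm above 1.38 rad and contact force between the fingers and hex_key_set below 0.05 N and linear speed of hex_key_set below 0.03 m/s and x of hex_keys_center in the frame of toolbox between 0.004 and 0.038 m and y of hex_keys_center in the frame of toolbox between 0 and 0.09 m and z of hex_keys_center in the frame of toolbox between 0.006 and 0.022 m and angle between hex_keys_center's own x axis and vertical between 1.42 and 1.72 rad and angle between the x axis of hex_key_set and the x axis of toolbox, either way round below 0.4 rad), for 0.2 s.
At the end, for the whole second after the job is handed in: Tray shut (joint below 0.04 rad) and let go; key set flat (0.15 rad) and lengthwise (0.4 rad) on the floor of the empty bay, its centre 4 to 38 mm behind and 0 to 90 mm left of the box's centre, 6 to 22 mm high; driver and sanding block in the tray; tape measure and marker moved under 30 mm (value of joint tray_arm below 0.04 rad and x of hex_keys_center in the frame of toolbox between 0.004 and 0.038 m and y of hex_keys_center in the frame of toolbox between 0 and 0.09 m and z of hex_keys_center in the frame of toolbox between 0.006 and 0.022 m and angle between hex_keys_center's own x axis and vertical between 1.42 and 1.72 rad and angle between the x axis of hex_key_set and the x axis of toolbox, either way round below 0.4 rad and contact force between the fingers and hex_key_set below 0.05 N and linear speed of hex_key_set below 0.02 m/s and contact force between the fingers and toolbox below 0.05 N and x of driver_cross_mid in the frame of tray_floor between -0.104 and 0.104 m and y of driver_cross_mid in the frame of tray_floor between -0.1 and 0.1 m and z of driver_cross_mid in the frame of tray_floor between -0.005 and 0.04 m and x of sanding_block_mid in the frame of tray_floor between -0.104 and 0.104 m and y of sanding_block_mid in the frame of tray_floor between -0.1 and 0.1 m and z of sanding_block_mid in the frame of tray_floor between -0.005 and 0.04 m and distance of each of tape_measure_mid, marker_mid from where it was at the start of the episode below 0.03 m); the robot touches nothing.
It fails at once if the tray is dropped or slammed (arms faster than 3.5 rad/s, 0.38 m/s at the tray, either way) (velocity of joint tray_arm below -3.5 rad/s or velocity of joint tray_arm above 3.5 rad/s).
It fails at once if the hex key set is dropped or thrown (faster than 0.7 m/s, a fall of 25 mm, with no finger on it) (contact force between the fingers and hex_key_set below 0.02 N and linear speed of hex_key_set above 0.7 m/s).
It fails at once if the glue bottle or the wooden offcut is pushed more than 20 mm (distance of any of glue_center, offcut_center from where it was at the start of the episode above 0.02 m).
It also fails if it takes over 69 s, if anything falls off the work surface, if the arm or the gripper's body presses on something with over 40 N, if the wrist force passes 120 N, or if a joint passes its speed limit or range.

ROBOT

A 6-joint arm with a two-finger parallel gripper is mounted at the origin on the work surface; the furniture and walls round the work are solid. World frame = base frame: x ahead of the robot, y to its left, z up, the work surface at z = 0. Lengths are in m, angles in rad, forces in N, time in s.
With the tool pointing down it reaches from about 0.375 to 0.9 m from the base axis. Payload 3.1 kg.
Tool frame: the origin (TCP) lies on the centre line of the jaws, within the pads' length; the fingertips stand 8 mm ahead of it and the grasp point (between the pads) lies 11 mm behind it (robot.tip_extent is the distance from the TCP to the fingertips, in m); y points along the fingers, z is the direction in which the jaws open and shut, and the axes are right-handed (so a half turn about y gives the same grasp; the last joint's range is limited). The gripper opens to 87 mm and grips with 3 to 60 N. Pads are 19 mm wide; open, the fingers measure 117 mm over their backs; the gripper's body (75 mm by 190 mm) begins 51 mm behind the grasp point.
Start: joints at [-0.178, 0.527, 1.433, -0, 1.181, -0.178], TCP at [0.625, 0, 0.231] pointing down, gripper open.
Joint ranges: [-3.08, 3.08], [-0.75, 2.2], [0.22, 2.44], [-1.43, 4.57], [0, 2.65], [-2.85, 2.85]. Speed limits (rad/s): [2.79, 2.79, 3.14, 3.14, 3.14, 3.14].

INTERFACE

Orientations are given as a unit quaternion [x, y, z, w].
In Python, from rig import robot gives the robot as it stands.
- The arm moves only by the shell command python3 -m crank 'ROWS' [FORCE]. ROWS is JSON, a list that holds one entry, the list of rows, each a list of 7 numbers: the turn, a rotation vector about the tool's x, y, z in degrees, then the shift along the tool's x, y, z in m, then the opening in per cent of the stroke, from 0 (shut) to 100 (fully open). In form: [[[ax, ay, az, dx, dy, dz, gripper], ...]]. A call has exactly 5 rows; each row shifts and turns the commanded pose from where the row before left it, along the tool's axes as they then stand; what a row does not reach is not made up. A row lasts 1/8 s, in which the tool goes at most 62.5 mm and 10.7 degrees, less where a joint would pass 70% of its speed; a pose out of reach is approached as far as the arm can. A call with a gripper value outside its range is refused whole. The fingers move at their own pace and stop on an object; FORCE is the grip in N (left out, the last holds). Time passes only in rows, so rows that do not move let the fingers close, or fill a call up. It gives the time, the measured TCP pose, the force and the opening at its end, in the units of the state.
- robot.get_obs(): the state, without advancing time (a new reading comes with each control period).
- robot.camera(name): name is "scene" or "side" or "wrist"; returns a dict with "img" (400x640x3 uint8, red, green, blue), "K" (3x3 intrinsics, pixels), "dist_coeffs" ([k1, k2, p1, p2, k3] as OpenCV has them; the pictures are not rectified), "R" (3x3) and "t" (3): a world point X has camera coordinates R X + t; the wrist camera has in their place "T_tool_cam" (4x4, takes a point from camera to tool coordinates, whose origin is the TCP and whose axes are the tool frame's). Camera axes: x right, y down, z forward; pixel columns grow to the right and rows downward; lengths in m; the calibration is good to about 2 mm. A picture is of the moment at which its call begins: read the wrist's pose just before it. There is no depth.
- robot.hand_in(): hands the job in, once; it reports no verdict.
Trained networks look in a picture, given as the dict that the camera call returned (one of the last four; its "shot" number tells which), for a name from the list of things; names that differ only in an ending like _2 or _b are one class to them, and where a whole thing is asked for, a point or a joint stands for the part that bears it (a point fixed in the world has none). Each returns a list of dicts, best first, with "conf" (0 to 1); they miss things now and then, are a little off and sometimes report something else, mostly with a low value. They report only what shows in the picture. A call takes as long as a camera call. They do not tell look-alikes from the thing itself.
- robot.spot_in(picture, thing): "at" ([row, column] in pixels, amid what is visible of it).
The state is a dict: "time": time; "q": joint angles; "joint_velocities": joint speeds; "joint_torque": joint torques, N m; "position": TCP position; "tool_rot": TCP orientation; "ft_force": force on the tool from outside, world axes, zero at the start; "moment": the same for the moment, N m; "grip_width": finger opening in m.
Only numpy, scipy, OpenCV 4.12 (cv2) and the standard library are available. Lean on these libraries where they do the work, as an engineer would, in place of code of your own. Each camera call takes 0.05 s, during which the arm holds its last target.

## Working session

There is one attempt and no reset: what is moved stays moved. The work goes in short steps, Python scripts to look and compute and a shell command to move; the robot and the scene stay as the last step left them, time stands still between calls to the robot, and variables do not carry over. Pictures are saved under pics/ and viewed, and the job is handed in when it is done.

```bash
ls -la; mkdir -p pics; cat > h.py <<'E'
import numpy as np, cv2
from scipy.spatial.transform import Rotation as Rn
from rig import robot
def save(p,name,crop=None,scale=1):
    im=p["img"]
    if crop: r0,r1,c0,c1=crop; im=im[r0:r1,c0:c1]
    im=cv2.resize(im,None,fx=scale,fy=scale,interpolation=cv2.INTER_CUBIC)
    cv2.imwrite("pics/"+name,cv2.cvtColor(im,cv2.COLOR_RGB2BGR))
E
python3 - <<'E'
from h import *
o=robot.get_obs(); print(o)
for n in ["scene","side","wrist"]:
    p=robot.camera(n); save(p,n+"0.png")
    print(n,{k:np.round(v,3).tolist() if not np.isscalar(v) else v for k,v in p.items() if k!="img"})
    for t in ["toolbox","tray_handle","hex_key_set","hex_keys_center","driver_cross_mid","marker_mid","tape_measure_mid","sanding_block_mid","glue_center","offcut_center","empty_bay"]:
        try: print(t,[(np.round(d["at"]).tolist(),round(d["conf"],2)) for d in robot.spot_in(p,t)][:4])
        except Exception as e: print(t,e)
E
```

```text
total 12
drwxr-xr-x  3 agent agent 4096 Dec  7 16:31 .
drwxr-xr-x 23 root  root  4096 Dec  7 16:31 ..
drwxr-xr-x  2 agent agent 4096 Dec  7 16:31 pics
{'time': 0.0, 'q': array([-1.78481831e-01,  5.28496769e-01,  1.43389713e+00,  1.43877123e-05,
        1.18140129e+00, -1.78494150e-01]), 'joint_velocities': array([ 7.53711478e-04, -9.75540294e-05, -1.99753096e-03,  1.66934246e-04,
        4.20224170e-04, -3.02038446e-04]), 'joint_torque': array([-5.45745443e-04, -4.40045428e+01, -1.76593530e+01,  6.32597599e-02,
        5.83207863e-02, -1.53719384e-04]), 'position': array([6.24283982e-01, 1.74013000e-04, 2.29554469e-01]), 'tool_rot': array([-0.50044167,  0.50064031, -0.49935566,  0.49956115]), 'ft_force': array([-0.25241735, -0.18983623, -0.23136018]), 'moment': array([-0.03544199, -0.04767117,  0.05866917]), 'grip_width': 0.08690067714028922}
scene {'K': [[373.94, 0.0, 323.043], [0.0, 373.94, 199.288], [0.0, 0.0, 1.0]], 'dist_coeffs': [0.023, 0.0, 0.0, 0.0, 0.0], 'R': [[0.944, 0.329, 0.002], [0.241, -0.687, -0.685], [-0.224, 0.648, -0.728]], 't': [-0.58, 0.05, 0.948], 'shot': 1}
tool
[... 1100 characters left out ...]
3.161], [0.0, 296.064, 200.656], [0.0, 0.0, 1.0]], 'dist_coeffs': [-0.043, 0.0, 0.0, 0.0, 0.0], 'T_tool_cam': [[0.001, 0.955, 0.297, -0.082], [0.0, -0.297, 0.955, -0.154], [1.0, -0.001, -0.0, -0.001], [0.0, 0.0, 0.0, 1.0]], 'shot': 3}
toolbox [([82.0, 193.0], 0.58), ([14.0, 446.0], 0.4)]
tray_handle [([80.0, 196.0], 0.57)]
hex_key_set []
hex_keys_center [([122.0, 256.0], 0.57)]
driver_cross_mid [([226.0, 117.0], 0.75), ([142.0, 163.0], 0.63), ([84.0, 194.0], 0.58)]
marker_mid []
tape_measure_mid [([139.0, 415.0], 0.67)]
sanding_block_mid [([122.0, 258.0], 0.89)]
glue_center [([14.0, 447.0], 0.59)]
offcut_center [([138.0, 414.0], 0.93), ([85.0, 194.0], 0.65)]
empty_bay [([83.0, 193.0], 0.86)]
```

View pics/scene0.png

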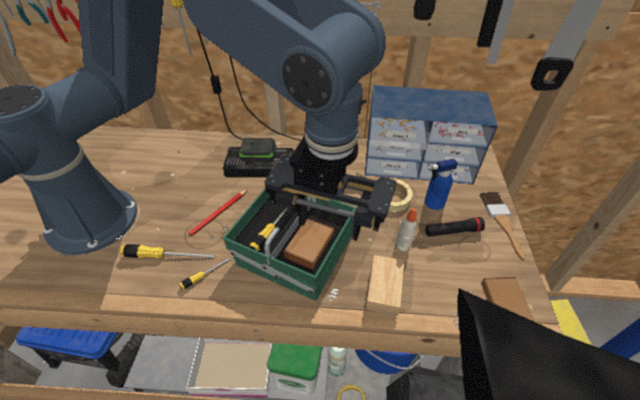

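View pics/side0.png

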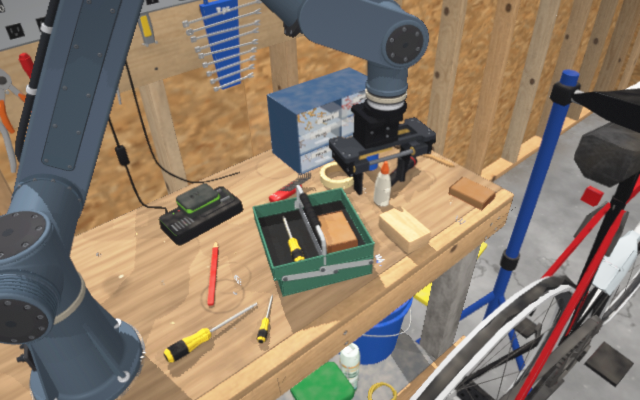

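View pics/wrist0.png

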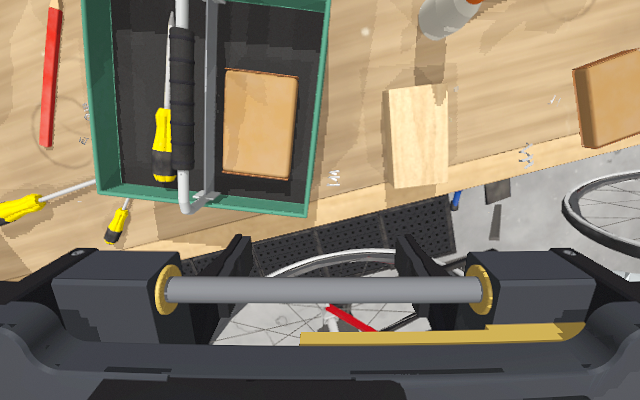

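The scene shows the green box at about (240,282) and the cork block in its tray. The yellow driver is in the tray at (240,262), with look-alike drivers on the bench at (252,150) and (278,200). In the side view the red key set is partly hidden at (190,287), behind the box. A red pencil at (215,275) is another red object. The wrist view shows the tray from above, partly cut off. I'll check the crops.

```bash
python3 - <<'E'
from h import *
p=robot.camera("side"); save(p,"side1.png",(150,300,220,420),4)
p=robot.camera("scene"); save(p,"scene1.png",(160,310,200,400),4)
o=robot.get_obs(); print(np.round(Rn.from_quat(o["tool_rot"]).as_matrix(),3))
E
```

```text
[[ 0. -0.  1.]
 [-1. -0.  0.]
 [ 0. -1. -0.]]
```

View pics/side1.png

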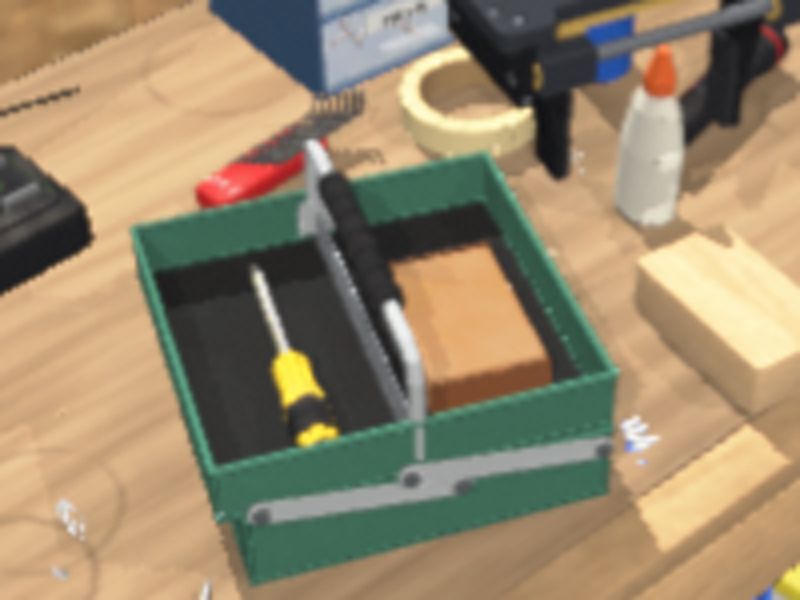

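View pics/scene1.png

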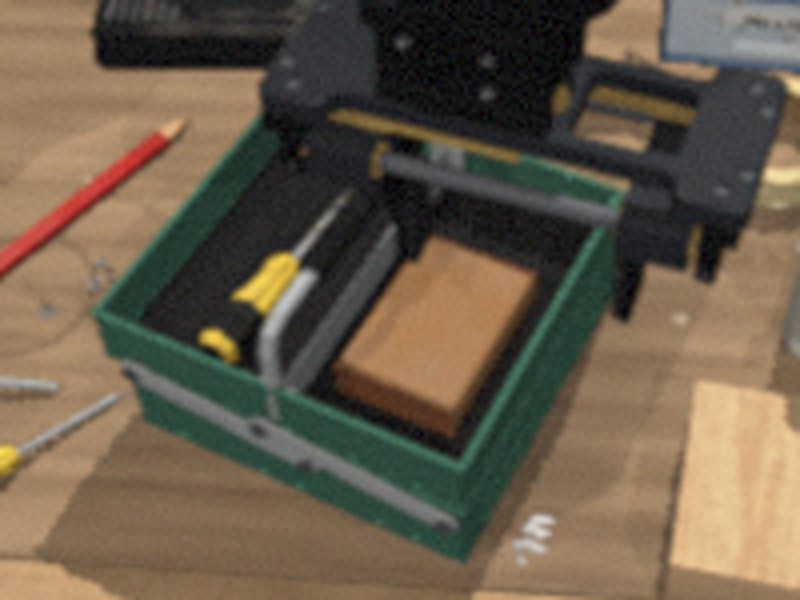

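```bash
cat >> h.py <<'E'
def cam_pose(p,o=None):
    if "R" in p: return np.array(p["R"]),np.array(p["t"])
    T=np.array(p["T_tool_cam"]); Rt=Rn.from_quat(o["tool_rot"]).as_matrix()
    Rc=Rt@T[:3,:3]; c=Rt@T[:3,3]+o["position"]
    return Rc.T,-Rc.T@c
def proj(p,X,o=None):
    R,t=cam_pose(p,o)
    uv,_=cv2.projectPoints(np.atleast_2d(X).astype(float),cv2.Rodrigues(R)[0],t,np.array(p["K"]),np.array(p["dist_coeffs"]))
    return uv[:,0]
def ray(p,uv,o=None):
    R,t=cam_pose(p,o)
    n=cv2.undistortPoints(np.array([[uv]],float),np.array(p["K"]),np.array(p["dist_coeffs"]))[0,0]
    d=R.T@np.array([n[0],n[1],1]); c=-R.T@t
    return c,d/np.linalg.norm(d)
def onplane(p,uv,z,o=None):
    c,d=ray(p,uv,o); return c+d*(z-c[2])/d[2]
def tri(rs):
    A=sum(np.eye(3)-np.outer(d,d) for c,d in rs); b=sum((np.eye(3)-np.outer(d,d))@c for c,d in rs)
    X=np.linalg.solve(A,b); return X,[np.linalg.norm((np.eye(3)-np.outer(d,d))@(X-c)) for c,d in rs]
E
python3 - <<'E'
from h import *
from scipy.optimize import least_squares
o=robot.get_obs()
P={n:robot.camera(n) for n in ["scene","side","wrist"]}
C={"FL":(-.117,.102,.093),"RL":(.103,.102,.093),"RR":(.103,-.102,.093),"FR":(-.117,-.102,.093)}
ob=[("side","FL",253.5,207),("side","RL",342.5,188.7),("side","RR",374.5,243),("side","FR",273,267),
("scene","FR",224,239),("scene","RR",316,276),("scene","RL",357.5,209),("wrist","RR",308,215),("wrist","FR",97,192)]
def f(v,full=False):
    r=[]
    for n,k,u,w in ob:
        x,y,z=C[k];c,s=np.cos(v[2]),np.sin(v[2])
        X=[v[0]+c*x-s*y,v[1]+s*x+c*y,z+v[3]]
        r+=list(proj(P[n],X,o)[0]-(u,w))
    return np.array(r)
s=least_squares(f,[.6,.1,0,0],loss="soft_l1"); print(s.x,np.degrees(s.x[2])); print(np.round(s.fun.reshape(-1,2),1))
for nm,uv in [("holder end",(270,197)),("keys tip",(310,175)),("mid",(289,187))]:
    print(nm,onplane(P["side"],uv,.015).round(3))
E
```

```text
[ 5.18377916e-01  8.86817624e-02 -1.22643754e-01 -4.39628669e-04] -7.026969497054226
[[-0.3 -0.7]
 [-0.4 -1.2]
 [ 0.3  0.2]
 [ 0.   0.9]
 [-0.4 -2.3]
 [ 0.   0.6]
 [-0.9 -2.1]
 [-0.2  0.7]
 [ 2.8 -0.6]]
holder end [0.489 0.315 0.015]
keys tip [0.624 0.359 0.015]
mid [0.551 0.333 0.015]
```

Fit: the box is at (0.518, 0.089), yaw −7°, so the handle should be near (0.511, 0.090, 0.134). The keys are at roughly (0.55, 0.335).

Candidates for "hex keys":
- **Red holder with dark keys:** side (287,187). It matches the description.
- **Red pencil:** side (213,275).
- **Blue hex set on the wall:** side (225,40).

I choose the first; the close crop shows a red holder with fanned dark keys. I'll move above the handle.

```bash
python3 -m crank '[[[0,1.4,0,-0.018,0,-0.0226,100],[0,1.4,0,-0.018,0,-0.0226,100],[0,1.4,0,-0.018,0,-0.0226,100],[0,1.4,0,-0.018,0,-0.0226,100],[0,1.4,0,-0.018,0,-0.0226,100]]]' 40
cat > look.py <<'E'
from h import *
import sys
tag=sys.argv[1]; names=sys.argv[2].split(",")
o=robot.get_obs(); np.save("obs_%s.npy"%tag,np.r_[o["q"],o["position"],o["tool_rot"]])
print(np.round(o["time"],2),"q",np.round(o["q"],3),"p",np.round(o["position"],4),"F",np.round(o["ft_force"],1),"w",round(o["grip_width"],4)); print(np.round(Rn.from_quat(o["tool_rot"]).as_matrix(),3).tolist())
import pickle
for n in names:
    p=robot.camera(n); save(p,f"{tag}_{n}.png"); pickle.dump((p,o),open(f"pics/{tag}_{n}.pkl","wb"))
    for t in sys.argv[3:]: print(n,t,[(np.round(d["at"]).tolist(),round(d["conf"],2)) for d in robot.spot_in(p,t)][:3])
E
python3 look.py a wrist,scene,side tray_handle hex_key_set
```

```text
time: 2.68
position: [0.516, 0.0959, 0.2307]
tool_rot: [0.468, -0.53, 0.53, -0.468]
ft_force: [0.3, 0.0, 0.4]
grip_width: 0.0871
2.68 q [-0.029  0.393  1.683  0.     1.066  0.094] p [0.516  0.0959 0.2307] F [0.3 0.  0.4] w 0.0871
[[-0.123, 0.0, 0.992], [-0.992, 0.0, -0.123], [-0.0, -1.0, 0.0]]
wrist tray_handle [([161.0, 306.0], 0.92)]
wrist hex_key_set [([5.0, 288.0], 0.6)]
scene tray_handle [([225.0, 286.0], 0.83)]
scene hex_key_set [([185.0, 338.0], 0.64)]
side tray_handle [([228.0, 305.0], 0.72)]
side hex_key_set [([192.0, 287.0], 0.57)]
```

View pics/a_wrist.png

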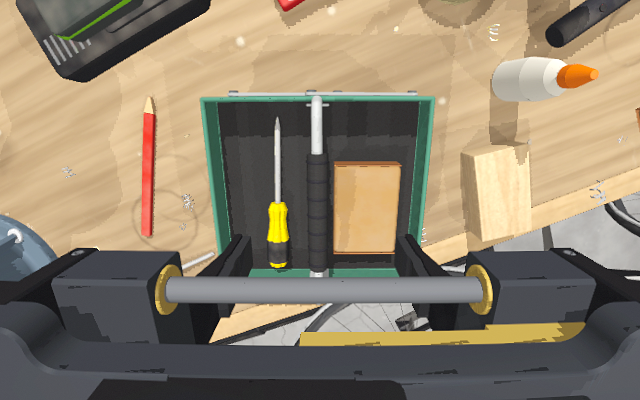

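```bash
python3 - <<'E'
import cv2
a=cv2.imread("pics/a_scene.png")[120:270,240:440]; cv2.imwrite("pics/a_scene_c.png",cv2.resize(a,None,fx=4,fy=4,interpolation=2))
E
```

```text
(no output)
```

View pics/a_scene_c.png

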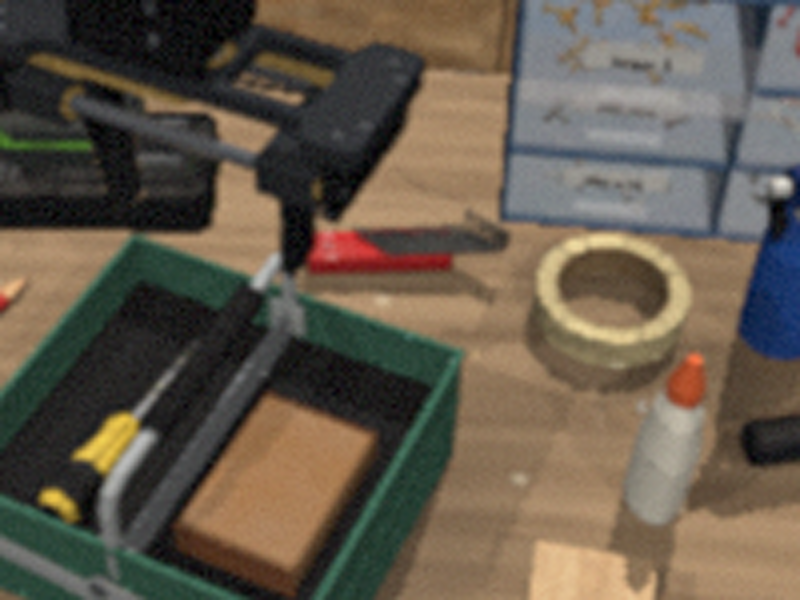

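```bash
python3 - <<'E'
from h import *
import pickle
L=lambda n: pickle.load(open(f"pics/a_{n}.pkl","rb"))
w,o=L("wrist"); s,_=L("side"); c,_=L("scene")
a=np.array([.518,.0887]); th=-.1226; Rb=np.array([[np.cos(th),-np.sin(th)],[np.sin(th),np.cos(th)]])
for uv in [(317,154),(318,213),(318,272),(325,98),(202,99),(434,97)]:
    X=onplane(w,uv,.134,o); print(uv,X.round(4),(Rb.T@(X[:2]-a)).round(4))
# two-view: grip top end: wrist (317,154); side (302.5,194.5)
print(tri([ray(w,(317,154),o),ray(s,(301.5,195.5))]))
print(tri([ray(w,(317,272),o),ray(s,(317,224))]))
print(tri([ray(w,(317,98),o),ray(s,(298.5,187))]))
# keys
for nm,cu,su in [("holder left end bottom",(317,187.5),(270,200)),("tip",(366,178),(310,174))]:
    print(nm,tri([ray(c,cu),ray(s,su)]) )
print("key scene line bottom",onplane(c,(317.5,188),0).round(3),onplane(c,(353,187),0).round(3))
for uv in [(165,10),(70,80)]: print("charger",onplane(w,uv,.05,o).round(3),onplane(w,uv,.0,o).round(3))
print(onplane(c,(293,177),0).round(3))
E
```

```text
(317, 154) [0.5158 0.1419 0.134 ] [-0.0087  0.0525]
(318, 213) [0.5098 0.0892 0.134 ] [-0.0082 -0.0005]
(318, 272) [0.502  0.0295 0.134 ] [-0.0086 -0.0607]
(325, 98) [0.528  0.1858 0.134 ] [-0.002   0.0976]
(202, 99) [0.429 0.198 0.134] [-0.1017  0.0976]
(434, 97) [0.6156 0.1762 0.134 ] [0.0862 0.0988]
(array([0.51450814, 0.1423769 , 0.13426239]), [np.float64(0.0013393180835056882), np.float64(0.0013393180835056886)])
(array([0.50198599, 0.03366118, 0.14105401]), [np.float64(0.00027308587569233435), np.float64(0.0002730858756921652)])
(array([0.52244948, 0.18655173, 0.12511007]), [np.float64(0.0010668963082642374), np.float64(0.001066896308264088)])
holder left end bottom (array([0.48958739, 0.30546095, 0.0006866 ]), [np.float64(0.00966945173553299), np.float64(0.009669451735533009)])
tip (array([0.61745675, 0.3416877 , 0.0315235 ]), [np.float64(0.00022143516330183744), np.float64(0.00022143516330187517)])
key scene line bottom [0.496 0.292 0.   ] [0.587 0.328 0.   ]
charger [0.379 0.295 0.05 ] [0.357 0.312 0.   ]
charger [0.255 0.245 0.05 ] [0.215 0.255 0.   ]
[0.416 0.31  0.   ]
```

```bash
python3 -m crank '[[[0,0,0,0.0026,0.027,-0.0017,100],[0,0,0,0.0026,0.027,-0.0017,100],[0,0,0,0.0025,0.027,-0.0016,100],[0,0,0,0,0.026,0,100],[0,0,0,0,0,0,0]]]' 40
python3 - <<'E'
import numpy as np
q=np.array([0,.04,.12]+list(np.linspace(.22,1.518,13))); a=np.radians(8)+q
print(np.c_[q[1:],-np.diff(np.sin(a))*.110,-np.diff(np.cos(a))*.110].round(4))
E
```

```text
time: 3.75
position: [0.5096, 0.0879, 0.1219]
tool_rot: [-0.469, 0.531, -0.529, 0.467]
ft_force: [-0.1, 0.4, 0.3]
grip_width: 0.0827
[[ 4.0000e-02 -4.3000e-03  7.0000e-04]
 [ 1.2000e-01 -8.6000e-03  1.9000e-03]
 [ 2.2000e-01 -1.0500e-02  3.4000e-03]
 [ 3.2820e-01 -1.0900e-02  4.8000e-03]
 [ 4.3630e-01 -1.0300e-02  5.9000e-03]
 [ 5.4450e-01 -9.6000e-03  7.0000e-03]
 [ 6.5270e-01 -8.8000e-03  8.0000e-03]
 [ 7.6080e-01 -7.9000e-03  8.9000e-03]
 [ 8.6900e-01 -6.9000e-03  9.7000e-03]
 [ 9.7720e-01 -5.8000e-03  1.0400e-02]
 [ 1.0853e+00 -4.6000e-03  1.1000e-02]
 [ 1.1935e+00 -3.4000e-03  1.1400e-02]
 [ 1.3017e+00 -2.2000e-03  1.1700e-02]
 [ 1.4098e+00 -9.0000e-04  1.1900e-02]
 [ 1.5180e+00  4.0000e-04  1.1900e-02]]
```

```bash
python3 -m crank '[[[0,0,0,0,0,0,0],[0,0,0,0,0,0,0],[0,0,0,0,0,0,0],[0,0,0,0,0,0,0],[0,0,0,0,0,0,0]]]' 40; python3 look.py b side,wrist
```

```text
time: 4.38
position: [0.5108, 0.0884, 0.1238]
tool_rot: [0.468, -0.529, 0.53, -0.469]
ft_force: [0.3, 0.0, -0.1]
grip_width: 0.0347
4.38 q [-0.044  0.547  1.798  0.     0.797  0.078] p [0.5108 0.0884 0.1238] F [ 0.3  0.  -0.1] w 0.0347
[[-0.122, 0.0, 0.993], [-0.993, -0.0, -0.122], [-0.0, -1.0, 0.0]]
```

Still closing. A little more time, then check.

```bash
python3 -m crank '[[[0,0,0,0,0,0,0],[0,0,0,0,0,0,0],[0,0,0,0,0,0,0],[0,0,0,0,0,0,0],[0,0,0,0,0,0,0]]]' 40; python3 look.py b2 side,wrist
```

```text
time: 5.1
position: [0.5097, 0.0885, 0.1234]
tool_rot: [-0.469, 0.53, -0.529, 0.468]
ft_force: [-4.0, 0.1, 3.1]
grip_width: 0.0167
5.1 q [-0.044  0.547  1.799  0.     0.798  0.078] p [0.5097 0.0885 0.1234] F [-4.   0.1  3.1] w 0.0167
[[-0.122, -0.002, 0.993], [-0.993, 0.0, -0.122], [0.0, -1.0, -0.002]]
```

```bash
python3 -m crank '[[[0,0,0,0,-0.0043,0.0007,0],[0,0,0,0,-0.0086,0.0019,0],[0,0,0,0,-0.0105,0.0034,0],[0,0,0,0,-0.0109,0.0048,0],[0,0,0,0,-0.0103,0.0059,0]]]' 40
```

```text
time: 5.82
position: [0.5267, 0.0864, 0.1689]
tool_rot: [-0.469, 0.53, -0.529, 0.468]
ft_force: [-3.6, 1.3, -7.1]
grip_width: 0.017
```

```bash
python3 -m crank '[[[0,0,0,0,-0.0096,0.0070,0],[0,0,0,0,-0.0088,0.0080,0],[0,0,0,0,-0.0079,0.0089,0],[0,0,0,0,-0.0069,0.0097,0],[0,0,0,0,-0.0058,0.0104,0]]]' 40
```

```text
time: 6.45
position: [0.572, 0.0809, 0.2082]
tool_rot: [0.468, -0.529, 0.53, -0.469]
ft_force: [-2.7, 1.5, -5.1]
grip_width: 0.0168
```

```bash
python3 -m crank '[[[0,0,0,0,-0.0046,0.0110,0],[0,0,0,0,-0.0034,0.0114,0],[0,0,0,0,-0.0022,0.0117,0],[0,0,0,0,-0.0009,0.0119,0],[0,0,0,0,0.0004,0.0119,0]]]' 40; python3 look.py c side,wrist,scene
```

```text
time: 7.08
position: [0.6277, 0.0742, 0.2175]
tool_rot: [-0.469, 0.531, -0.528, 0.468]
ft_force: [-20.6, 4.0, 11.7]
grip_width: 0.0171
7.08 q [-5.900e-02  5.530e-01  1.424e+00  1.000e-03  1.169e+00  6.300e-02] p [0.6277 0.0742 0.2175] F [-20.6   4.   11.7] w 0.0171
[[-0.122, -0.004, 0.993], [-0.993, 0.001, -0.122], [-0.0, -1.0, -0.004]]
```

View pics/c_side.png

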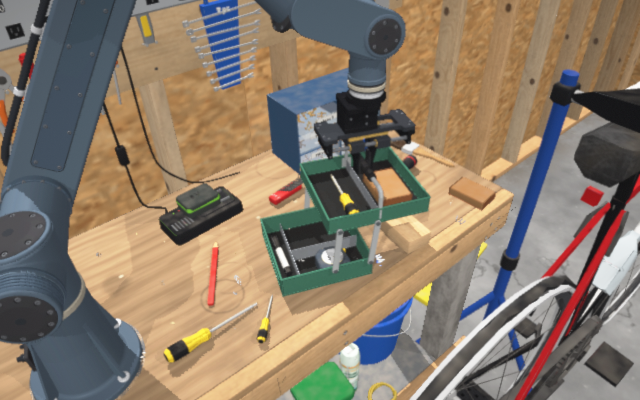

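View pics/c_scene.png

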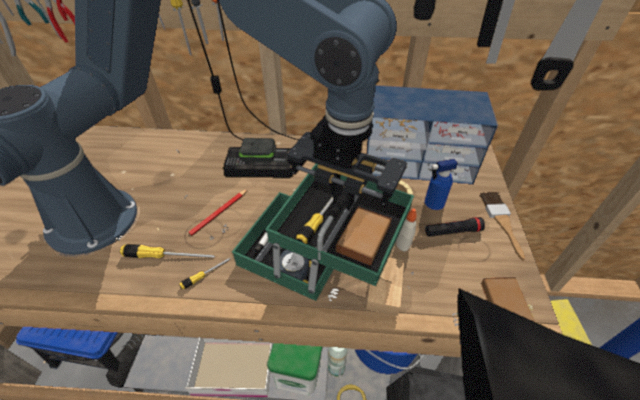

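The tray stands open at its stop: in the side view the body sits at (320,250) below and the tray at (365,190) above. Releasing, then lifting.

```bash
python3 -m crank '[[[0,0,0,0,0,0,100],[0,0,0,0,0,0,100],[0,0,0,0,0,0,100],[0,0,0,0,-0.005,0,100],[0,0,0,0,-0.02,0,100]]]' 40
python3 -m crank '[[[0,-4,0,0,-0.025,0,100],[0,-10,0,0,-0.03,0,100],[0,-10,0,0,-0.03,0,100],[0,-10,0,0,0,0,100],[0,-10,0,0,0,0,100]]]' 40; python3 look.py d side,scene
```

```text
time: 7.85
position: [0.628, 0.0736, 0.2423]
tool_rot: [-0.469, 0.53, -0.529, 0.468]
ft_force: [0.8, 0.3, -0.2]
grip_width: 0.059
time: 8.48
position: [0.629, 0.0737, 0.3293]
tool_rot: [-0.633, 0.313, -0.315, 0.634]
ft_force: [-0.4, -0.1, -0.5]
grip_width: 0.0872
8.48 q [-0.059  0.449  1.288 -0.     1.402 -0.711] p [0.629  0.0737 0.3293] F [-0.4 -0.1 -0.5] w 0.0872
[[0.606, 0.003, 0.795], [-0.795, -0.0, 0.606], [0.002, -1.0, 0.002]]
```

```bash
cat >> h.py <<'E'
def rows(target_p,target_R,n,start=None):
    o=robot.get_obs() if start is None else None
    p0=o["position"] if o else start[0]; R0=Rn.from_quat(o["tool_rot"]) if o else start[1]
    R1=target_R; dr=(R0.inv()*R1).as_rotvec()
    print("total turn",np.degrees(dr).round(1),"shift",(np.array(target_p)-p0).round(4))
    # rows apply shift along tool axes of current commanded pose (before its turn)
    for i in range(n):
        Ri=R0*Rn.from_rotvec(dr*i/n)
        print([*np.degrees(dr/n).round(2).tolist(),*Ri.inv().apply((np.array(target_p)-p0)/n).round(4).tolist()])
def Rtool(yaw,lean):
    # heading yaw (deg) of tool x; lean (deg): approach tips forward along heading (body toward -heading)
    h=np.array([np.cos(np.radians(yaw)),np.sin(np.radians(yaw)),0]); s,c=np.sin(np.radians(lean)),np.cos(np.radians(lean))
    y=s*h-c*np.array([0,0,1]); z=np.cross([0,0,1],h); x=np.cross(y,z)
    return Rn.from_matrix(np.c_[x,y,z])
E
python3 - <<'E'
from h import *
import glob
from scipy.optimize import least_squares
D=np.array([np.load(f) for f in sorted(glob.glob("obs_*.npy"))]+[[-.1785,.5285,1.4339,0,1.1814,-.1785,.62428,.00017,.22955,0,0,0,1]])
q=D[:,:6];P=D[:,6:9]
off=lambda v:0
def f(v):
    L1,L2,d,h,r0,ot=v
    a=q[:,1];b=a+q[:,2]
    r=r0+L1*np.sin(a)+L2*np.sin(b); z=h-d+L1*np.cos(a)+L2*np.cos(b)
    x=r*np.cos(q[:,0])-ot*np.sin(q[:,0]); y=r*np.sin(q[:,0])+ot*np.cos(q[:,0])
    return np.r_[x-P[:,0],y-P[:,1],z-P[:,2]]
s=least_squares(f,[.4,.4,.2,.2,0,.11]);print(s.x.round(4),np.abs(s.fun).max())
print(q.sum(1)[:3],len(q))
E
```

```text
[0.4084 0.3915 0.6349 0.6709 0.0327 0.111 ] 0.02746666524584651
[3.20582492 3.17438131 3.17697847] 6
```

```bash
python3 - <<'E'
from h import *
import glob
from scipy.optimize import least_squares
fs=sorted(glob.glob("obs_*.npy"))
D=np.array([np.load(f) for f in fs]+[[-.1785,.5285,1.4339,0,1.1814,-.1785,.62428,.00017,.22955,0,0,0,1]])
q=D[:,:6];P=D[:,6:9]
yaw=[]
c=np.cos(q[:,0]);s=np.sin(q[:,0])
r=c*P[:,0]+s*P[:,1]; t=-s*P[:,0]+c*P[:,1]
print(np.c_[q[:,:3],r,t,P[:,2]].round(4))
def f(v):
    L1,L2,h,o1,o2=v
    a=q[:,1];b=a+q[:,2]
    # elbow offset
    return np.r_[o1+L1*np.sin(a)+L2*np.sin(b)-r, h+L1*np.cos(a)+L2*np.cos(b)-P[:,2]]
for x0 in ([.4,.4,0,0,0],):
    S=least_squares(f,x0);print(S.x.round(4),S.fun.round(4))
E
```

```text
[[-0.0293  0.3928  1.6826  0.5129  0.111   0.2307]
 [-0.0444  0.5466  1.7976  0.5063  0.111   0.1238]
 [-0.0444  0.547   1.7986  0.5053  0.111   0.1234]
 [-0.0592  0.5529  1.4241  0.6223  0.1112  0.2175]
 [-0.0594  0.4489  1.2878  0.6235  0.1109  0.3293]
 [-0.1785  0.5285  1.4339  0.6143  0.111   0.2296]]
[0.4084 0.3915 0.0361 0.0327 0.    ] [ 0.0187  0.0187  0.0195 -0.0155 -0.0275 -0.0139 -0.0066 -0.0123 -0.0124
  0.0114  0.0101  0.0098]
```

```bash
cat >> h.py <<'E'
import glob
from scipy.optimize import least_squares
def fitkin():
    fs=sorted(glob.glob("obs_*.npy"))
    D=np.array([np.load(f) for f in fs]+[[-.1785,.5285,1.4339,0,1.1814,-.1785,.62428,.00017,.22955,-.5,.5,-.5,.5]])
    q=D[:,:6];P=D[:,6:9]
    c=np.cos(q[:,0]);s=np.sin(q[:,0]); r=c*P[:,0]+s*P[:,1]
    g=q[:,1]+q[:,2]+q[:,4]
    def f(v):
        L1,L2,h,o1,e1,e2,d=v
        a=q[:,1];b=a+q[:,2]
        return np.r_[o1+L1*np.sin(a)+e1*np.cos(a)+L2*np.sin(b)+e2*np.cos(b)+d*np.sin(g)-r, h+L1*np.cos(a)-e1*np.sin(a)+L2*np.cos(b)-e2*np.sin(b)+d*np.cos(g)-P[:,2]]
    S=least_squares(lambda v:np.r_[f(v)*1000,(v-[.4,.4,.2,0,0,0,.25])*.1],[.4,.4,.2,0,0,0,.25]);return S.x,f(S.x)
E
python3 -c "
from h import *
v,r=fitkin();print(v.round(4),r.round(4))"
```

```text
[ 0.588   0.3917  0.2743 -0.      0.      0.1141  0.2975] [ 0. -0. -0. -0. -0.  0.  0. -0. -0. -0. -0.  0.]
```

```bash
python3 -c "
from h import *
rows([.47,.29,.27],Rtool(12,0),10)"
```

```text
total turn [ -0.  -65.    0.1] shift [-0.1587  0.2163 -0.0586]
[-0.0, -6.5, 0.01, -0.0268, 0.0058, 0.0003]
[-0.0, -6.5, 0.01, -0.0266, 0.0058, 0.0034]
[-0.0, -6.5, 0.01, -0.0261, 0.0058, 0.0064]
[-0.0, -6.5, 0.01, -0.0252, 0.0058, 0.0093]
[-0.0, -6.5, 0.01, -0.024, 0.0058, 0.0121]
[-0.0, -6.5, 0.01, -0.0224, 0.0058, 0.0147]
[-0.0, -6.5, 0.01, -0.0206, 0.0059, 0.0171]
[-0.0, -6.5, 0.01, -0.0186, 0.0059, 0.0194]
[-0.0, -6.5, 0.01, -0.0163, 0.0059, 0.0213]
[-0.0, -6.5, 0.01, -0.0137, 0.0059, 0.023]
```

```bash
python3 -m crank '[[[0,-6.5,0,-0.027,0,0,100],[0,-6.5,0,-0.027,0,0.0034,100],[0,-6.5,0,-0.026,0.006,0.0064,100],[0,-6.5,0,-0.025,0.006,0.0093,100],[0,-6.5,0,-0.024,0.009,0.012,100]]]'
python3 -m crank '[[[0,-6.5,0,-0.022,0.009,0.015,100],[0,-6.5,0,-0.021,0.009,0.017,100],[0,-6.5,0,-0.019,0.009,0.019,100],[0,-6.5,0,-0.016,0.009,0.021,100],[0,-6.5,0,-0.014,0,0.023,100]]]'; python3 look.py e wrist,scene,side hex_key_set hex_keys_center
```

```text
time: 9.2
position: [0.5485, 0.1828, 0.3072]
tool_rot: [-0.696, 0.125, -0.126, 0.696]
ft_force: [-0.0, 0.5, -0.4]
grip_width: 0.087
time: 9.82
position: [0.4682, 0.2901, 0.2703]
tool_rot: [0.703, 0.074, -0.074, -0.703]
ft_force: [-0.3, 0.6, 0.3]
grip_width: 0.087
9.82 q [ 0.352  0.382  1.572 -0.     1.189 -1.428] p [0.4682 0.2901 0.2703] F [-0.3  0.6  0.3] w 0.087
[[0.978, -0.001, -0.208], [0.208, -0.0, 0.978], [-0.001, -1.0, -0.0]]
wrist hex_key_set [([221.0, 335.0], 0.78), ([123.0, 197.0], 0.47)]
wrist hex_keys_center [([216.0, 336.0], 0.57)]
scene hex_key_set []
scene hex_keys_center []
side hex_key_set [([194.0, 285.0], 0.86)]
side hex_keys_center [([190.0, 290.0], 0.98)]
```

View pics/e_wrist.png

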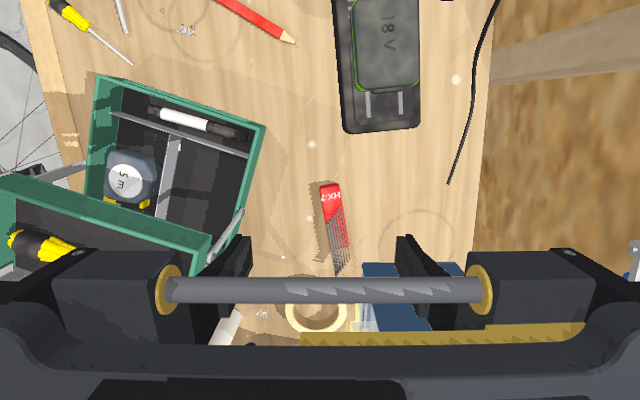

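View pics/e_side.png

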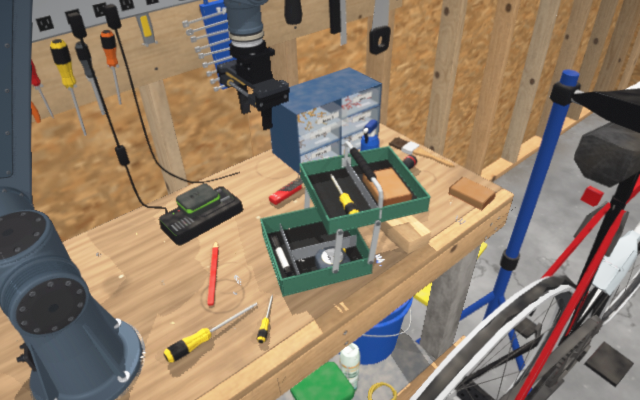

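```bash
python3 - <<'E'
import cv2
a=cv2.imread("pics/e_wrist.png")[165:290,270:400]; cv2.imwrite("pics/e_wc.png",cv2.resize(a,None,fx=4.8,fy=4.8,interpolation=2))
a=cv2.imread("pics/e_side.png")[165:225,250:330]; cv2.imwrite("pics/e_sc.png",cv2.resize(a,None,fx=8,fy=8,interpolation=2))
E
```

```text
(no output)
```

View pics/e_wc.png

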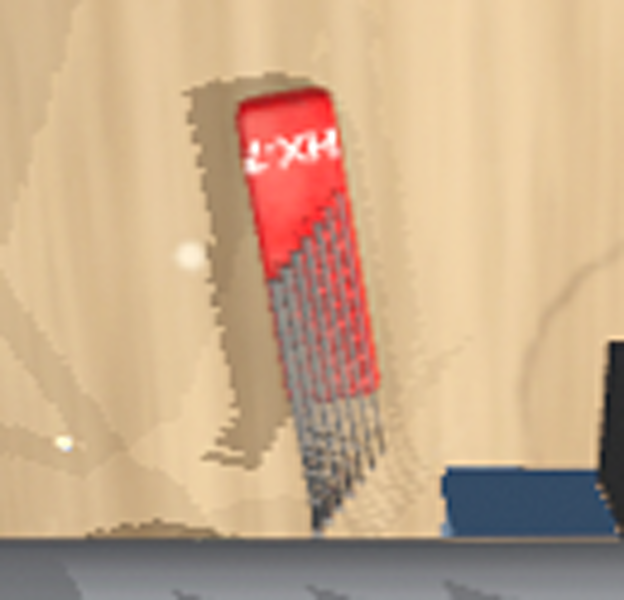

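View pics/e_sc.png

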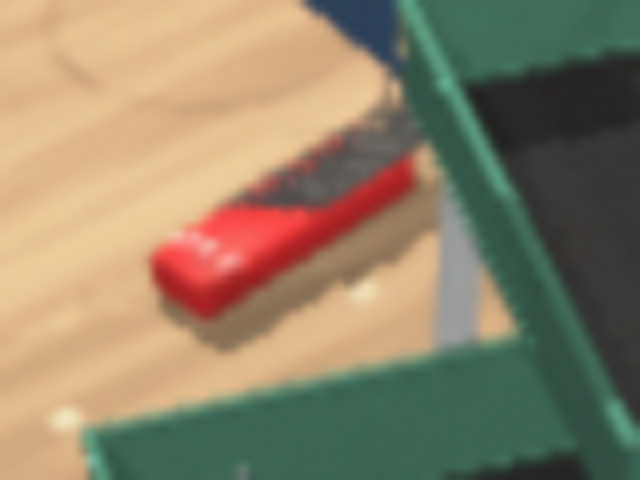

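```bash
python3 - <<'E'
from h import *
import pickle
L=lambda n: pickle.load(open(f"pics/e_{n}.pkl","rb"))
w,o=L("wrist"); s,_=L("side")
v,r=fitkin();print(v.round(4),np.abs(r).max().round(4))
f=lambda c:(270+c[0]/4.8,165+c[1]/4.8)
g=lambda c:(250+c[0]/8,165+c[1]/8)
Z={}
for k,c in dict(nr=(240,98),nl=(328,88),fl=(380,392),fr=(294,402)).items():
    Z[k]=onplane(w,f(c),.018,o); print(k,Z[k].round(4))
for a,b in [("nr","fr"),("nl","fl")]:
    d=Z[b]-Z[a]; print(np.degrees(np.arctan2(d[1],d[0])),np.linalg.norm(d))
print("w",np.linalg.norm(Z["nl"]-Z["nr"]))
print("tri nl top",tri([ray(w,f((328,88)),o),ray(s,g((153,258)))]))
print("tri nr top",tri([ray(w,f((240,98)),o),ray(s,g((200,290)))]))
print("tri fr",tri([ray(w,f((294,402)),o),ray(s,g((412,160)))]))
# charger edges
for uv in [(345,133),(420,125)]: print("charger",onplane(w,uv,.03,o).round(3))
# box arms etc: bay corners inside: check box pose
for uv in [(98,75),(266,125),(212,258)]: print("box rim",onplane(w,uv,.052,o).round(4))
th=np.radians(-7.03)
for x,y in [(-.103,-.102),(-.103,.102),(.103,.102)]: print(np.array([.5184+np.cos(th)*x-np.sin(th)*y,.0887+np.sin(th)*x+np.cos(th)*y]).round(4), proj(w,[.5184+np.cos(th)*x-np.sin(th)*y,.0887+np.sin(th)*x+np.cos(th)*y,.052],o).round())
E
```

```text
[ 0.588   0.3917  0.2743 -0.      0.      0.1141  0.2975] 0.0
nr [0.4899 0.2905 0.018 ]
nl [0.4815 0.3152 0.018 ]
fl [0.5742 0.3532 0.018 ]
fr [0.5832 0.3274 0.018 ]
21.557543462450646 0.10039505947466898
22.264787921076675 0.10018459818711956
w 0.026084032813540523
tri nl top (array([0.48453523, 0.31549152, 0.01416753]), [np.float64(0.0020849783430089766), np.float64(0.002084978343008995)])
tri nr top (array([0.49230259, 0.29047461, 0.0160285 ]), [np.float64(0.0019012386519728357), np.float64(0.001901238651972782)])
tri fr (array([0.58524946, 0.32798458, 0.01378406]), [np.float64(6.384197873564749e-06), np.float64(6.384197873508343e-06)])
charger [0.411 0.308 0.03 ]
charger [0.38  0.401 0.03 ]
box rim [4.021e-01 2.000e-04 5.200e-02]
box rim [0.4202 0.2087 0.052 ]
box rim [0.6163 0.1612 0.052 ]
[4.037e-01 1.000e-04] [[98. 76.]]
[0.4287 0.2025] [[260. 131.]]
[0.6331 0.1773] [[222. 270.]]
```

```bash
python3 -c "
from h import *
rows([.490,.3046,.0961],Rtool(21.9,25),5)
rows([.5253,.3188,.0145],Rtool(21.9,25),3,start=(np.array([.490,.3046,.0961]),Rtool(21.9,25)))"
python3 - <<'E'
from h import *
import pickle
th=np.radians(-7.03);c,s_=np.cos(th),np.sin(th)
B=lambda x,y,z:[.5184+c*x-s_*y,.0887+s_*x+c*y,z]
for n,sc in [("wrist",1.2),("side",1),("scene",1)]:
    p,o=pickle.load(open(f"pics/e_{n}.pkl","rb")); im=p["img"][...,::-1].copy()
    for z in (0,.052):
        q=[proj(p,B(x,y,z),o)[0] for x,y in [(-.103,-.102),(-.103,.102),(.103,.102),(.103,-.102)]]
        cv2.polylines(im,[np.int32(q)],True,(0,0,255),1)
    if n=="wrist": im=im[40:290,0:330]; k=2.4
    elif n=="side": im=im[130:310,230:450]; k=3.3
    else: im=im[150:310,210:430]; k=3.4
    cv2.imwrite(f"pics/e_ov_{n}.png",cv2.resize(im,None,fx=k,fy=k))
E
```

```text
total turn [  2.2  -9.9 -24.9] shift [ 0.0204  0.0156 -0.1749]
[0.44, -1.97, -4.98, 0.0046, 0.035, 0.0022]
[0.44, -1.97, -4.98, 0.0016, 0.0353, 0.0018]
[0.44, -1.97, -4.98, -0.0014, 0.0353, 0.0016]
[0.44, -1.97, -4.98, -0.0044, 0.0351, 0.0014]
[0.44, -1.97, -4.98, -0.0074, 0.0346, 0.0013]
total turn [0. 0. 0.] shift [ 0.0353  0.0142 -0.0816]
[0.0, 0.0, 0.0, -0.0, 0.03, 0.0]
[0.0, 0.0, 0.0, -0.0, 0.03, 0.0]
[0.0, 0.0, 0.0, -0.0, 0.03, 0.0]
```

View pics/e_ov_wrist.png

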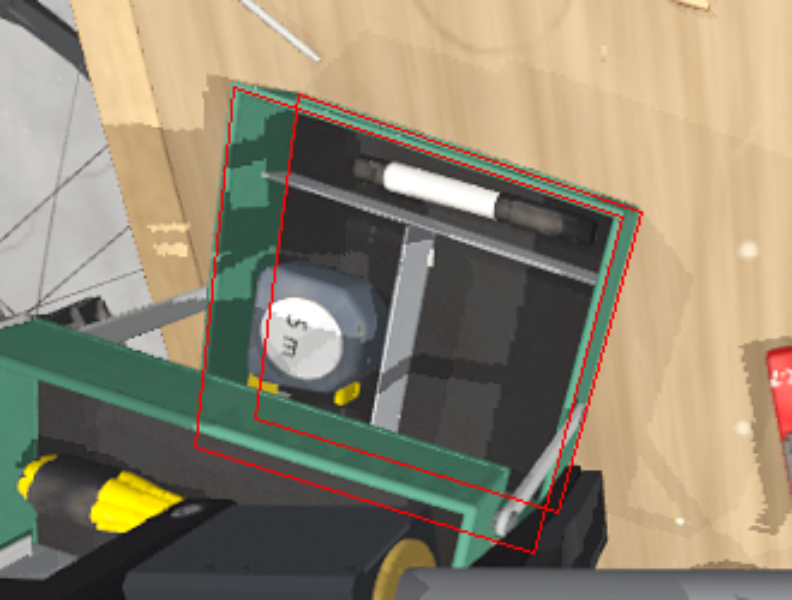

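View pics/e_ov_side.png

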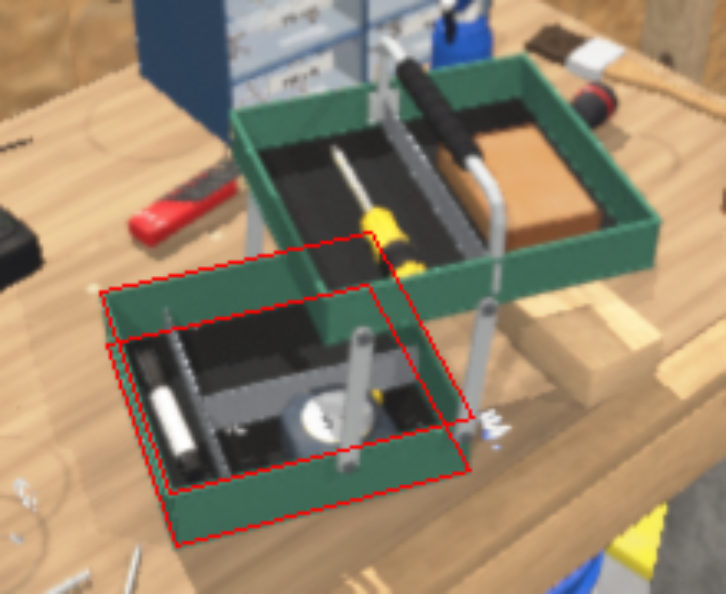

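The overlay matches the box in both views, so its pose is confirmed. The keys are centred at about (0.549, 0.328), yaw 22°. Going to the leaned pre-grasp.

```bash
python3 -m crank '[[[0.44,-1.97,-4.98,0.0046,0.035,0.0022,60],[0.44,-1.97,-4.98,0.0016,0.0353,0.0018,60],[0.44,-1.97,-4.98,-0.0014,0.0353,0.0016,60],[0.44,-1.97,-4.98,-0.0044,0.0351,0.0014,60],[0.44,-1.97,-4.98,-0.0074,0.0346,0.0013,60]]]'; python3 look.py f wrist,side,scene; python3 -c "
from h import *
v,r=fitkin();print(v.round(4),np.abs(r).max().round(4))
rows([.5253,.3188,.0145],Rtool(21.9,25),4)"
```

```text
time: 10.9
position: [0.4902, 0.3049, 0.0956]
tool_rot: [-0.648, -0.283, -0.02, 0.707]
ft_force: [0.6, 1.6, -0.6]
grip_width: 0.0534
10.9 q [ 0.357  0.602  1.993  0.101  0.106 -1.696] p [0.4902 0.3049 0.0956] F [ 0.6  1.6 -0.6] w 0.0534
[[0.839, 0.396, -0.374], [0.339, 0.159, 0.927], [0.426, -0.905, -0.001]]
[ 5.880e-01  3.917e-01  2.746e-01  1.000e-04 -0.000e+00  1.141e-01
  2.978e-01] 0.0
total turn [-0.1 -0.  -0.5] shift [ 0.038   0.0148 -0.0791]
[-0.02, -0.01, -0.11, 0.0011, 0.0222, -0.0001]
[-0.02, -0.01, -0.11, 0.001, 0.0222, -0.0001]
[-0.02, -0.01, -0.11, 0.001, 0.0222, -0.0001]
[-0.02, -0.01, -0.11, 0.0009, 0.0222, -0.0001]
```

View pics/f_wrist.png

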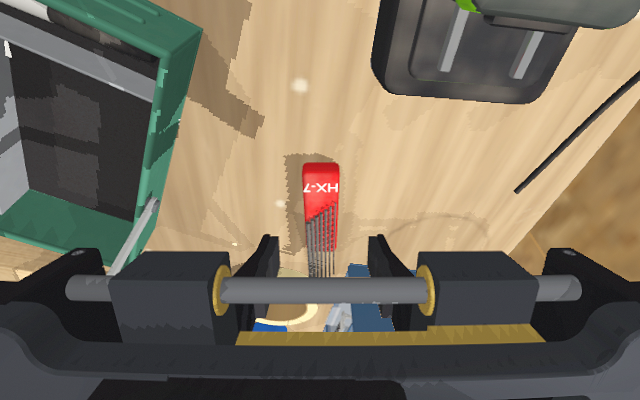

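View pics/f_side.png

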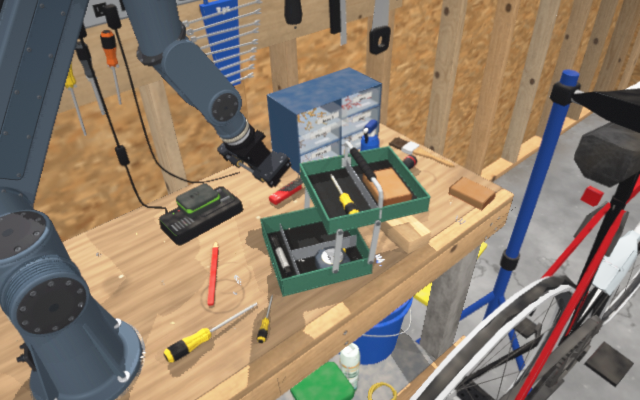

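```bash
cat >> h.py <<'E'
KV=fitkin()[0]
def fk(q):
    L1,L2,h,o1,e1,e2,d=KV
    Y=lambda a:Rn.from_euler("y",a); Zr=lambda a:Rn.from_euler("z",a)
    R=Zr(q[0]); p=R.apply([0,.111,h]); R=R*Y(q[1]); p=p+R.apply([0,0,L1]); R=R*Y(q[2]); p=p+R.apply([e2,0,L2])
    R=R*Zr(q[3])*Y(q[4])*Zr(q[5]); p=p+R.apply([0,0,d]); return p,R
_F=np.load("obs_a.npy"); RE=fk(_F[:6])[1].inv()*Rn.from_quat(_F[9:13])
def ik(p,R,q0):
    lo=np.array([-3.08,-.75,.22,-1.43,0,-2.85]);hi=np.array([3.08,2.2,2.44,4.57,2.65,2.85])
    def f(q):
        pp,RR=fk(q); return np.r_[(pp-p)*10,((RR*RE).inv()*R).as_rotvec()]
    S=least_squares(f,np.clip(q0,lo+1e-3,hi-1e-3),bounds=(lo,hi)); return S.x,np.abs(S.fun).max()
YB=-7.03
def box(x,y,z):
    t=np.radians(YB); return np.array([.5184+np.cos(t)*x-np.sin(t)*y,.0887+np.sin(t)*x+np.cos(t)*y,z])
def tcp_from_g(g,yaw,lean):
    R=Rtool(yaw,lean); return np.array(g)+R.apply([0,.011,0]),R
E
python3 - <<'E'
from h import *
for k in "abcdef":
    D=np.load(f"obs_{k}.npy"); p,R=fk(D[:6]); print(k,np.abs(p-D[6:9]).max().round(4),np.degrees(((R*RE).inv()*Rn.from_quat(D[9:13])).magnitude()).round(2))
q=np.load("obs_f.npy")[:6]
for s in (.09,.06,.03,0):
    R=Rtool(21.9,25); p=np.array([.5253,.3188,.0145])-s*R.as_matrix()[:,1]
    q,e=ik(p,R,q); print(s,q.round(3),round(e,4))
# place route: key centre (cx,y,zunder) in box
print("place")
for lean in (25,30):
  q=np.array([.1,.6,1.99,0.05,.2,-1.5])
  for cx,cy,zu in [(.02,.045,.004),(0,.045,.050),(-.014,.045,.076),(-.04,.045,.076),(-.068,.045,.076),(-.068,.12,.08),(-.068,.2,.08)]:
    p,R=tcp_from_g(box(cx-.030,cy,zu+.0245),YB,lean); q,e=ik(p,R,q); print(lean,(cx,cy,zu),p.round(3),q.round(3),round(e,4))
E
```

```text
a 0.0 0.0
b 0.0 0.0
c 0.0 0.0
d 0.0 0.0
e 0.0 0.0
f 0.0001 0.0
0.09 [ 0.357  0.601  1.991  0.094  0.114 -1.687] 0.0
0.06 [ 0.358  0.666  1.972  0.152  0.069 -1.745] 0.0
0.03 [ 0.358  0.73   1.948  0.345  0.03  -1.937] 0.0
0 [ 0.36   0.79   1.917  1.259  0.009 -2.85 ] 0.0042
place
25 (0.02, 0.045, 0.004) [0.519 0.134 0.019] [ 0.097  0.748  2.036 -1.43   0.094  0.066] 0.0805
25 (0, 0.045, 0.05) [0.499 0.136 0.065] [ 0.108  0.643  2.099 -1.43   0.098  0.072] 0.0398
25 (-0.014, 0.045, 0.076) [0.485 0.138 0.091] [ 0.116  0.58   2.137 -1.43   0.101  0.077] 0.0147
25 (-0.04, 0.045, 0.076) [0.459 0.141 0.091] [ 0.134  0.566  2.175 -1.43   0.109  0.096] 0.0373
25 (-0.068, 0.045, 0.076) [0.431 0.145 0.091] [ 0.157  0.553  2.214 -1.43   0.119  0.12 ] 0.061
25 (-0.068, 0.12, 0.08) [0.44  0.219 0.095] [ 0.353  0.574  2.142 -1.406  0.198  0.268] 0.0
25 (-0.068, 0.2, 0.08) [0.45  0.299 0.095] [ 0.52   0.603  1.995 -0.956  0.315 -0.043] 0.0
30 (0.02, 0.045, 0.004) [0.519 0.134 0.019] [ 0.044  0.742  2.049 -0.678  0.    -0.742] 0.1775
30 (0, 0.045, 0.05) [0.5   0.136 0.065] [ 0.123  0.643  2.093 -1.43   0.125  0.087] 0.1182
30 (-0.014, 0.045, 0.076) [0.486 0.138 0.091] [ 0.132  0.579  2.131 -1.43   0.128  0.092] 0.0929
30 (-0.04, 0.045, 0.076) [0.46  0.141 0.091] [ 0.153  0.566  2.168 -1.43   0.139  0.114] 0.1142
30 (-0.068, 0.045, 0.076) [0.432 0.145 0.091] [ 0.18   0.553  2.207 -1.43   0.154  0.143] 0.1359
30 (-0.068, 0.12, 0.08) [0.441 0.219 0.095] [ 0.383  0.579  2.133 -1.43   0.248  0.32 ] 0.0642
30 (-0.068, 0.2, 0.08) [0.451 0.299 0.095] [ 0.551  0.622  2.034 -1.385  0.323  0.41 ] 0.0
```

```bash
python3 - <<'E'
from h import *
from itertools import product
for lean,zg in ((25,.0245),(28,.027),(30,.028),(33,.030)):
  q=np.array([.2,.6,2.05,3.1,.1,1.5])
  g=np.array([.5210,.3171,zg]); 
  for s in (.09,.045,0):
    R=Rtool(21.9,lean);p=g+R.apply([0,.011-s,0]); q,e=ik(p,R,q); print(lean,"pick",s,p.round(3),q.round(3),round(e,4))
  for cx,cy,zu in [(-.068,.2,.08),(-.068,.12,.08),(-.068,.045,.076),(-.04,.045,.076),(-.014,.045,.076),(0,.045,.050),(.02,.045,.004)]:
    p,R=tcp_from_g(box(cx-.030,cy,zu+zg),YB,lean); q,e=ik(p,R,q); print(lean,(cx,cy,zu),p.round(3),q.round(3),round(e,4))
E
```

```text
25 pick 0.09 [0.49  0.305 0.096] [0.363 0.612 2.034 2.378 0.    2.317] 0.0598
25 pick 0.045 [0.508 0.312 0.055] [0.36  0.703 1.978 1.842 0.007 2.85 ] 0.0258
25 pick 0 [0.525 0.319 0.015] [0.359 0.791 1.92  2.067 0.011 2.624] 0.0
25 (-0.068, 0.2, 0.08) [0.45  0.299 0.095] [0.375 0.59  2.096 2.637 0.    2.526] 0.2114
25 (-0.068, 0.12, 0.08) [0.44  0.219 0.095] [0.348 0.58  2.165 4.57  0.189 0.572] 0.0238
25 (-0.068, 0.045, 0.076) [0.431 0.145 0.091] [0.155 0.574 2.264 3.922 0.165 1.05 ] 0.0
25 (-0.04, 0.045, 0.076) [0.459 0.141 0.091] [0.133 0.577 2.204 4.175 0.125 0.773] 0.0
25 (-0.014, 0.045, 0.076) [0.485 0.138 0.091] [0.116 0.584 2.148 4.553 0.101 0.377] 0.0
25 (0, 0.045, 0.05) [0.499 0.136 0.065] [0.107 0.654 2.13  4.098 0.118 0.827] 0.0
25 (0.02, 0.045, 0.004) [0.519 0.134 0.019] [0.096 0.771 2.096 3.688 0.177 1.23 ] 0.0
28 pick 0.09 [0.487 0.303 0.097] [0.357 0.607 2.042 1.84  0.012 2.85 ] 0.0074
28 pick 0.045 [0.506 0.311 0.057] [0.357 0.703 2.    2.911 0.051 1.779] 0.0
28 pick 0 [0.526 0.319 0.017] [0.358 0.796 1.953 3.026 0.097 1.665] 0.0
28 (-0.068, 0.2, 0.08) [0.451 0.299 0
[... 1522 characters left out ...]
 3.076 0.222 1.613] 0.0
33 pick 0 [0.527 0.319 0.021] [0.357 0.814 2.006 3.088 0.255 1.602] 0.0
33 (-0.068, 0.2, 0.08) [0.452 0.298 0.101] [0.566 0.628 2.074 4.57  0.352 0.747] 0.0186
33 (-0.068, 0.12, 0.08) [0.442 0.219 0.101] [0.399 0.605 2.211 4.129 0.331 1.059] 0.0
33 (-0.068, 0.045, 0.076) [0.433 0.145 0.097] [0.187 0.623 2.347 3.565 0.416 1.442] 0.0
33 (-0.04, 0.045, 0.076) [0.46  0.141 0.097] [0.161 0.617 2.287 3.597 0.354 1.38 ] 0.0
33 (-0.014, 0.045, 0.076) [0.486 0.138 0.097] [0.14  0.616 2.231 3.639 0.301 1.314] 0.0
33 (0, 0.045, 0.05) [0.5   0.136 0.071] [0.13  0.69  2.212 3.552 0.348 1.396] 0.0
33 (0.02, 0.045, 0.004) [0.52  0.134 0.025] [0.116 0.812 2.175 3.458 0.427 1.482] 0.0
```

```bash
cat >> h.py <<'E'
def jrows(qa,qb,n,show=True):
    P=[fk(np.array(qa)+(np.array(qb)-np.array(qa))*i/n) for i in range(n+1)]
    for (p0,R0),(p1,R1) in zip(P,P[1:]):
        R0=R0*RE;R1=R1*RE
        print([*np.degrees((R0.inv()*R1).as_rotvec()).round(2).tolist(),*R0.inv().apply(p1-p0).round(4).tolist()],p1.round(3))
E
python3 - <<'E'
from h import *
q=robot.get_obs()["q"]; print(q.round(3))
J0=np.array([.3,.2,2.3,.1,.3,-1.7+.9]); jrows(q,J0,5)
J1=J0.copy();J1[5]=1.5; print("unwind deg",np.degrees(J1[5]-J0[5])); jrows(J0,J1,13)
J2=J1.copy();J2[3]=3.1; print("sweep"); jrows(J1,J2,19)
E
```

```text
[ 0.357  0.604  1.993  0.098  0.117 -1.69 ]
[-0.13, 10.81, 0.96, -0.0222, -0.0381, -0.004] [0.455 0.287 0.119]
[-0.28, 10.81, 0.93, -0.0249, -0.0357, -0.0079] [0.421 0.27  0.141]
[-0.43, 10.81, 0.86, -0.0265, -0.0329, -0.0128] [0.385 0.253 0.16 ]
[-0.57, 10.81, 0.78, -0.0268, -0.0298, -0.0183] [0.348 0.237 0.176]
[-0.69, 10.81, 0.67, -0.0256, -0.0264, -0.0241] [0.308 0.221 0.188]
unwind deg 131.78029288008932
[0.0, 10.14, 0.0, 0.0, 0.0, 0.0] [0.308 0.221 0.188]
[0.0, 10.14, -0.0, 0.0, 0.0, 0.0] [0.308 0.221 0.188]
[-0.0, 10.14, -0.0, 0.0, -0.0, 0.0] [0.308 0.221 0.188]
[0.0, 10.14, 0.0, -0.0, 0.0, -0.0] [0.308 0.221 0.188]
[0.0, 10.14, 0.0, 0.0, 0.0, 0.0] [0.308 0.221 0.188]
[0.0, 10.14, -0.0, -0.0, -0.0, 0.0] [0.308 0.221 0.188]
[-0.0, 10.14, -0.0, 0.0, 0.0, -0.0] [0.308 0.221 0.188]
[0.0, 10.14, 0.0, -0.0, 0.0, -0.0] [0.308 0.221 0.188]
[0.0, 10.14, -0.0, 0.0, -0.0, 0.0] [0.308 0.221 0.188]
[-0.0, 10.14, -0.0, 0.0, 0.0, 0.0] [0.308 0.221 0.188]
[0.0, 10.14, 0.0, -0.0, -0.0, 0.0] [0.308 0.221 0.188]
[-0.0, 10.14, -0.0, -0.0, -0.0, 0.0] [0.308 0.221 0.188]
[0.0, 10.14, -0.0, 0.0, 0.0
[... 587 characters left out ...]
2, -0.0003, -0.0137] [0.349 0.316 0.238]
[-2.67, 8.64, 0.19, -0.002, -0.0003, -0.0137] [0.359 0.319 0.246]
[-2.67, 8.64, 0.19, -0.002, -0.0003, -0.0137] [0.371 0.32  0.255]
[-2.67, 8.64, 0.19, -0.002, -0.0003, -0.0137] [0.382 0.318 0.262]
[-2.67, 8.64, 0.19, -0.002, -0.0003, -0.0137] [0.393 0.315 0.27 ]
[-2.67, 8.64, 0.19, -0.002, -0.0003, -0.0137] [0.404 0.309 0.276]
[-2.67, 8.64, 0.19, -0.002, -0.0003, -0.0137] [0.414 0.302 0.282]
[-2.67, 8.64, 0.19, -0.002, -0.0003, -0.0137] [0.424 0.293 0.287]
[-2.67, 8.64, 0.19, -0.002, -0.0003, -0.0137] [0.432 0.282 0.29 ]
[-2.67, 8.64, 0.19, -0.002, -0.0003, -0.0137] [0.439 0.27  0.292]
[-2.67, 8.64, 0.19, -0.002, -0.0003, -0.0137] [0.444 0.257 0.293]
```

Forward kinematics fit the readings exactly. They show that a 25–30° lean inside the box needs the wrist flipped (q4≈π). I'll retract to free space, unwind joint 6, and sweep joint 4 round.

```bash
python3 - <<'E'
from h import *
q=robot.get_obs()["q"]; print(q.round(3))
J0=np.array([.3,.3,2.1,.1,.3,-1.69+.9]); jrows(q,J0,5)
E
```

```text
[ 0.357  0.604  1.993  0.098  0.117 -1.69 ]
[-0.05, 10.91, -0.18, -0.0014, -0.0273, -0.0049] [0.477 0.295 0.118]
[-0.02, 10.9, -0.19, -0.0022, -0.0267, -0.0051] [0.466 0.285 0.141]
[0.01, 10.89, -0.19, -0.0028, -0.026, -0.0056] [0.454 0.276 0.162]
[0.05, 10.88, -0.19, -0.0032, -0.0253, -0.0066] [0.44  0.266 0.183]
[0.08, 10.87, -0.18, -0.0033, -0.0244, -0.0077] [0.425 0.257 0.201]
```

```bash
python3 -m crank '[[[0,10,-0.2,-0.0014,-0.0273,-0.0049,60],[0,10,-0.2,-0.0022,-0.0267,-0.0051,60],[0,10,-0.2,-0.0028,-0.026,-0.0056,60],[0,10,-0.2,-0.0032,-0.0253,-0.0066,60],[0,10,-0.2,-0.0033,-0.0244,-0.0077,60]]]'
python3 -m crank '[[[0,10.5,0,0,0,0,60],[0,10.5,0,0,0,0,60],[0,10.5,0,0,0,0,60],[0,10.5,0,0,0,0,60],[0,10.5,0,0,0,0,60]]]'
python3 -m crank '[[[0,10.5,0,0,0,0,60],[0,10.5,0,0,0,0,60],[0,10.5,0,0,0,0,60],[0,10.5,0,0,0,0,60],[0,10.5,0,0,0,0,60]]]'
python3 - <<'E'
from h import *
o=robot.get_obs(); q=o["q"]; print(q.round(3),o["time"])
b=q.copy(); b[5]+=.35; jrows(q,b,2)
J2=b.copy();J2[3]=3.1; jrows(b,J2,18)
E
```

```text
time: 11.68
position: [0.4283, 0.2568, 0.2068]
tool_rot: [-0.575, 0.039, -0.3, 0.76]
ft_force: [-0.2, -0.4, -0.5]
grip_width: 0.0522
time: 12.3
position: [0.4286, 0.2571, 0.2061]
tool_rot: [-0.384, 0.371, -0.523, 0.664]
ft_force: [0.1, 0.1, 0.2]
grip_width: 0.0525
time: 12.92
position: [0.4286, 0.2571, 0.2061]
tool_rot: [0.112, -0.627, 0.639, -0.431]
ft_force: [-1.3, 0.0, 0.1]
grip_width: 0.0521
[0.298 0.293 2.095 0.104 0.3   0.965] 12.925
[0.0, 10.03, -0.0, 0.0, -0.0, -0.0] [0.429 0.257 0.206]
[-0.0, 10.03, -0.0, -0.0, 0.0, 0.0] [0.429 0.257 0.206]
[-2.73, 9.11, 0.71, -0.0048, -0.0004, -0.0138] [0.426 0.271 0.208]
[-2.73, 9.11, 0.71, -0.0048, -0.0004, -0.0138] [0.426 0.286 0.211]
[-2.73, 9.11, 0.71, -0.0048, -0.0004, -0.0138] [0.427 0.299 0.216]
[-2.73, 9.11, 0.71, -0.0048, -0.0004, -0.0138] [0.43  0.312 0.223]
[-2.73, 9.11, 0.71, -0.0048, -0.0004, -0.0138] [0.435 0.324 0.23 ]
[-2.73, 9.11, 0.71, -0.0048, -0.0004, -0.0138] [0.442 0.334 0.239]
[-2.73, 9.11, 0.71, -0.0048, -0.0004, -0.0138] [0.45  0.342 0.248]
[-2.73, 9.11, 0.71, -0.0048, -0.0004, -0.0138] [0.459 0.348 0.258]
[-2.73, 9.11, 0.71, -0.0048, -0.0004, -0.0138] [0.469 0.352 0.268]
[-2.73, 9.11, 0.71, -0.0048, -0.0004, -0.0138] [0.479 0.353 0.278]
[-2.73, 9.11, 0.71, -0.0048, -0.0004, -0.0138] [0.49  0.353 0.288]
[-2.73, 9.11, 0.71, -0.0048, -0.0004, -0.0138] [0.501 0.349 0.297]
[-2.73, 9.11, 0.71, -0.0048, -0.0004, -0.0138] [0.512 0.344 0.305]
[-2.73, 9.11, 0.71, -0.0048, -0.0004, -0.0138] [0.522 0.336 0.312]
[-2.73, 9.11, 0.71, -0.0048, -0.0004, -0.0138] [0.532 0.327 0.318]
[-2.73, 9.11, 0.71, -0.0048, -0.0004, -0.0138] [0.54  0.316 0.322]
[-2.73, 9.11, 0.71, -0.0048, -0.0004, -0.0138] [0.547 0.303 0.325]
[-2.73, 9.11, 0.71, -0.0048, -0.0004, -0.0138] [0.553 0.29  0.326]
```

```bash
python3 -m crank '[[[0,10,0,0,0,0,60],[0,10,0,0,0,0,60],[-2.73,9.11,0.71,-0.0048,-0.0004,-0.0138,60],[-2.73,9.11,0.71,-0.0048,-0.0004,-0.0138,60],[-2.73,9.11,0.71,-0.0048,-0.0004,-0.0138,60]]]'
python3 -m crank '[[[-2.73,9.11,0.71,-0.0048,-0.0004,-0.0138,60],[-2.73,9.11,0.71,-0.0048,-0.0004,-0.0138,60],[-2.73,9.11,0.71,-0.0048,-0.0004,-0.0138,60],[-2.73,9.11,0.71,-0.0048,-0.0004,-0.0138,60],[-2.73,9.11,0.71,-0.0048,-0.0004,-0.0138,60]]]'; python3 -c "
from h import *
o=robot.get_obs(); print(o['q'].round(3),o['time'])"
```

```text
time: 13.55
position: [0.4266, 0.3003, 0.2166]
tool_rot: [0.143, 0.792, -0.573, 0.155]
ft_force: [0.5, 1.4, -0.6]
grip_width: 0.0522
time: 14.18
position: [0.4579, 0.3495, 0.2589]
tool_rot: [0.357, 0.847, -0.371, -0.129]
ft_force: [-0.2, 0.1, 0.3]
grip_width: 0.0521
[0.297 0.293 2.095 1.443 0.307 1.305] 14.175
```

Tracking exactly. Continue the sweep.

```bash
python3 -m crank '[[[-2.73,9.11,0.71,-0.0048,-0.0004,-0.0138,60],[-2.73,9.11,0.71,-0.0048,-0.0004,-0.0138,60],[-2.73,9.11,0.71,-0.0048,-0.0004,-0.0138,60],[-2.73,9.11,0.71,-0.0048,-0.0004,-0.0138,60],[-2.73,9.11,0.71,-0.0048,-0.0004,-0.0138,60]]]'
python3 -m crank '[[[-2.73,9.11,0.71,-0.0048,-0.0004,-0.0138,60],[-2.73,9.11,0.71,-0.0048,-0.0004,-0.0138,60],[-2.73,9.11,0.71,-0.0048,-0.0004,-0.0138,60],[-2.73,9.11,0.71,-0.0048,-0.0004,-0.0138,60],[-2.73,9.11,0.71,-0.0048,-0.0004,-0.0138,60]]]'; python3 - <<'E'
from h import *
o=robot.get_obs(); q=o['q']; print(q.round(3),o['time'])
# pre-grasp options
g=np.array([.5210,.3171,.028])
for s in (.12,.09):
    R=Rtool(21.9,31);p=g+R.apply([0,.011-s,0]); qq,e=ik(p,R,[.35,.6,2.08,3.,.12,1.7]); print(s,p.round(3),qq.round(3),e)
    jrows(q,qq,10)
E
```

```text
time: 14.8
position: [0.5117, 0.3453, 0.3064]
tool_rot: [0.511, 0.758, -0.107, -0.392]
ft_force: [0.0, -0.8, -0.1]
grip_width: 0.0523
time: 15.42
position: [0.5528, 0.2906, 0.3284]
tool_rot: [-0.577, -0.539, -0.176, 0.588]
ft_force: [-0.2, 0.4, -0.6]
grip_width: 0.0522
[0.297 0.292 2.096 3.084 0.308 1.329] 15.425
0.12 [0.469 0.296 0.121] [0.354 0.549 2.106 2.875 0.056 1.812] 5.542944436776054e-10
[1.35, 1.49, 2.73, -0.0194, 0.0077, 0.0108] [0.548 0.294 0.306]
[1.2, 1.47, 2.78, -0.0196, 0.0078, 0.0098] [0.542 0.297 0.284]
[1.06, 1.45, 2.83, -0.0198, 0.008, 0.0089] [0.535 0.299 0.262]
[0.91, 1.43, 2.87, -0.0199, 0.0082, 0.0079] [0.527 0.301 0.24 ]
[0.77, 1.42, 2.91, -0.0199, 0.0083, 0.007] [0.519 0.301 0.219]
[0.61, 1.4, 2.93, -0.0199, 0.0085, 0.0061] [0.51  0.302 0.198]
[0.46, 1.38, 2.95, -0.0199, 0.0086, 0.0051] [0.501 0.301 0.178]
[0.31, 1.36, 2.96, -0.0198, 0.0087, 0.0042] [0.491 0.3   0.159]
[0.16, 1.34, 2.96, -0.0196, 0.0088, 0.0033] [0.48  0.298 0.14 ]
[0.0, 1.32, 2.95, -0.0194, 0.0089, 0.0024] [0.469 0.296 0.121]
0.09 [0.483 0.302 0.096] [0.355 0.618 2.082 3.001 0.1   1.688] 2.2057355941740294e-12
[1.17, 1.46, 2.77, -0.0204, 0.0106, 0.0101] [0.55  0.294 0.304]
[1.07, 1.44, 2.81, -0.0205, 0.0107, 0.0094] [0.546 0.297 0.279]
[0.96, 1.43, 2.84, -0.0206, 0.0109, 0.0086] [0.542 0.299 0.255]
[0.86, 1.41, 2.87, -0.0207, 0.011, 0.0079] [0.536 0.301 0.231]
[0.75, 1.4, 2.9, -0.0207, 0.0112, 0.0072] [0.529 0.302 0.207]
[0.64, 1.38, 2.92, -0.0207, 0.0113, 0.0064] [0.522 0.303 0.184]
[0.52, 1.37, 2.94, -0.0207, 0.0115, 0.0057] [0.513 0.304 0.161]
[0.41, 1.35, 2.96, -0.0206, 0.0116, 0.005] [0.504 0.304 0.139]
[0.3, 1.34, 2.97, -0.0206, 0.0118, 0.0042] [0.494 0.303 0.117]
[0.18, 1.32, 2.97, -0.0204, 0.0119, 0.0035] [0.483 0.302 0.096]
```

```bash
python3 -m crank '[[[1.17,1.46,2.77,-0.0204,0.0106,0.0101,60],[1.07,1.44,2.81,-0.0205,0.0107,0.0094,60],[0.96,1.43,2.84,-0.0206,0.0109,0.0086,60],[0.86,1.41,2.87,-0.0207,0.011,0.0079,60],[0.75,1.4,2.9,-0.0207,0.0112,0.0072,60]]]'
python3 -m crank '[[[0.64,1.38,2.92,-0.0207,0.0113,0.0064,60],[0.52,1.37,2.94,-0.0207,0.0115,0.0057,60],[0.41,1.35,2.96,-0.0206,0.0116,0.005,60],[0.3,1.34,2.97,-0.0206,0.0118,0.0042,60],[0.18,1.32,2.97,-0.0204,0.0119,0.0035,60]]]'; python3 look.py g wrist,scene; python3 - <<'E'
from h import *
g=np.array([.5210,.3171,.028]); R=Rtool(21.9,31)
rows(g+R.apply([0,.011,0]),R,5)
E
```

```text
time: 16.05
position: [0.5246, 0.301, 0.2002]
tool_rot: [-0.605, -0.43, -0.108, 0.662]
ft_force: [1.3, -0.7, 0.2]
grip_width: 0.0523
time: 16.68
position: [0.4775, 0.2993, 0.0896]
tool_rot: [-0.636, -0.312, -0.05, 0.704]
ft_force: [0.9, 0.2, -1.4]
grip_width: 0.052
16.68 q [0.355 0.626 2.089 3.012 0.1   1.672] p [0.4775 0.2993 0.0896] F [ 0.9  0.2 -1.4] w 0.052
[[0.801, 0.466, -0.376], [0.326, 0.186, 0.927], [0.502, -0.865, -0.003]]
total turn [ 0.   0.3 -1. ] shift [ 0.0494  0.0201 -0.0703]
[0.01, 0.06, -0.2, 0.0022, 0.0175, 0.0]
[0.01, 0.06, -0.2, 0.0022, 0.0175, 0.0]
[0.01, 0.06, -0.2, 0.0021, 0.0175, 0.0]
[0.01, 0.06, -0.2, 0.002, 0.0175, 0.0]
[0.01, 0.06, -0.2, 0.002, 0.0175, 0.0]
```

View pics/g_wrist.png

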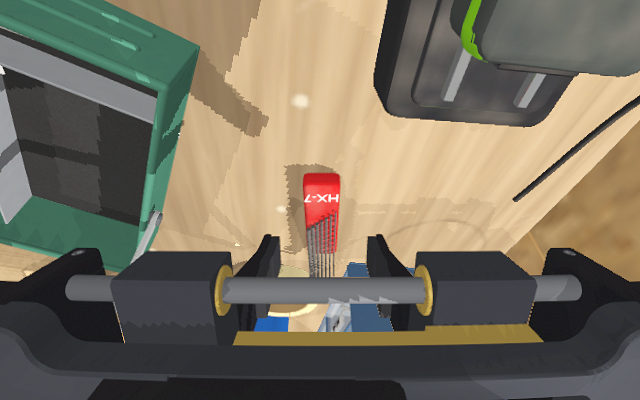

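```bash
python3 - <<'E'
from h import *
import pickle
p,o=pickle.load(open("pics/g_wrist.pkl","rb"))
for uv in [(304.5,176),(340,175),(308,246)]: print(onplane(p,uv,.018,o).round(4))
h=np.array([np.cos(np.radians(21.9)),np.sin(np.radians(21.9)),0]); c=np.array([.5488,.3283,.018]); n=np.array([-h[1],h[0],0])
for a,b in [(-.068,-.015),(-.068,.015),(.032,-.015)]: print(proj(p,c+a*h+b*n,o).round(1))
E
python3 -m crank '[[[0,0.06,-0.2,0.0022,0.0175,0,60],[0,0.06,-0.2,0.0022,0.0175,0,60],[0,0.06,-0.2,0.0021,0.0175,0,60],[0,0.06,-0.2,0.002,0.0175,0,60],[0,0.06,-0.2,0.002,0.0175,0,60]]]'
```

```text
[0.4846 0.2872 0.018 ]
[0.4736 0.3114 0.018 ]
[0.5714 0.3214 0.018 ]
[[303.8 182.6]]
[[342.9 182.7]]
[[308.3 253.5]]
time: 17.4
position: [0.5287, 0.3196, 0.0201]
tool_rot: [-0.633, -0.317, -0.058, 0.704]
ft_force: [-0.5, -0.5, 0.7]
grip_width: 0.0521
```

```bash
python3 -m crank '[[[0,0,0,0,0,0,10],[0,0,0,0,0,0,10],[0,0,0,0,0,0,10],[0,0,0,0,0,0,10],[0,0,0,0,0,0,10]]]' 35; python3 look.py h wrist,side
```

```text
time: 18.02
position: [0.5277, 0.3193, 0.0215]
tool_rot: [-0.633, -0.317, -0.058, 0.704]
ft_force: [-1.2, -0.9, 1.2]
grip_width: 0.0291
18.02 q [0.357 0.803 1.985 3.079 0.193 1.611] p [0.5277 0.3193 0.0215] F [-1.2 -0.9  1.2] w 0.0291
[[0.793, 0.482, -0.373], [0.319, 0.193, 0.928], [0.52, -0.854, -0.001]]
```

View pics/h_wrist.png

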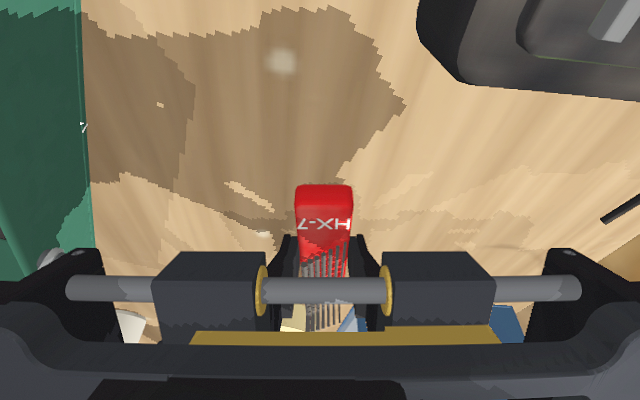

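```bash
python3 - <<'E'
import cv2
a=cv2.imread("pics/h_side.png")[130:230,220:360]; cv2.imwrite("pics/h_sc.png",cv2.resize(a,None,fx=5,fy=5,interpolation=2))
E
```

View pics/h_sc.png

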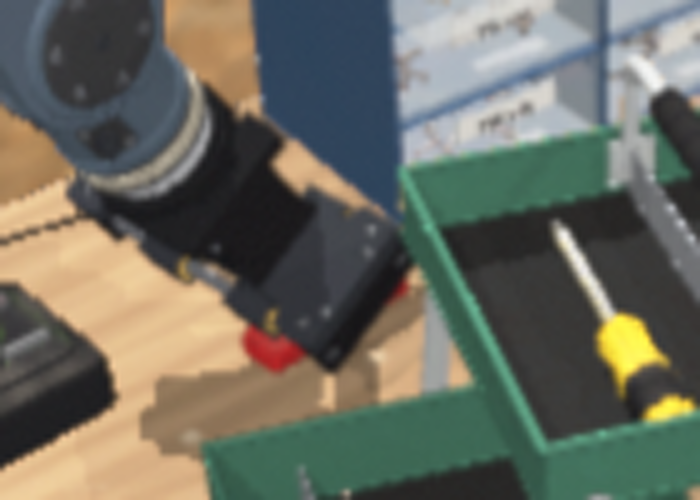

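The hold is about 3 mm too high on the holder, so I'll regrip lower.

```bash
python3 -m crank '[[[0,0,0,0,0,0,50],[0,0,0,0,0,0,50],[0,0,0,-0.0009,0.0015,0,50],[0,0,0,-0.0009,0.0015,0,50],[0,0,0,0,0,0,50]]]' 35
python3 -m crank '[[[0,0,0,0,0,0,10],[0,0,0,0,0,0,10],[0,0,0,0,0,0,10],[0,0,0,0,0,0,10],[0,0,0,0,0,0,10]]]' 40; python3 look.py h2 wrist
```

```text
time: 18.75
position: [0.528, 0.3194, 0.0173]
tool_rot: [-0.633, -0.317, -0.058, 0.704]
ft_force: [-0.4, 0.9, 0.1]
grip_width: 0.0433
time: 19.38
position: [0.5281, 0.3194, 0.0176]
tool_rot: [-0.633, -0.317, -0.058, 0.704]
ft_force: [0.6, -0.1, 0.3]
grip_width: 0.0296
19.38 q [0.357 0.812 1.984 3.081 0.201 1.608] p [0.5281 0.3194 0.0176] F [ 0.6 -0.1  0.3] w 0.0296
[[0.793, 0.483, -0.373], [0.319, 0.193, 0.928], [0.52, -0.854, -0.001]]
```

```bash
python3 - <<'E'
from h import *
import pickle
p,o=pickle.load(open("pics/h2_wrist.pkl","rb"))
save(p,"h2c.png",(165,300,240,410),4)
R=Rn.from_quat(o["tool_rot"]); g=o["position"]-.011*R.as_matrix()[:,1]; print("g",g.round(4))
h=np.array([np.cos(np.radians(21.9)),np.sin(np.radians(21.9)),0])
for uv in [(297,187),(352,187)]: X=onplane(p,uv,.0165,o); print(X.round(4),((X-g)@h).round(4))
q=o["q"]
# lift & travel waypoints (g poses)
R0=Rtool(22,31)
for nm,gp,yaw in [("lift",g+[0,0,.085],22),("A",box(-.098,.16,.085+.027),8),("B",box(-.098,.045,.08+.027),YB),("C",box(-.044,.045,.079+.027),YB),("D",box(-.010,.045,.003+.027),YB)]:
    pt,RR=tcp_from_g(gp,yaw,31); q,e=ik(pt,RR,q); print(nm,pt.round(4),q.round(3),round(e,5))
E
```

```text
g [0.5228 0.3173 0.027 ]
[0.4787 0.2875 0.0165] -0.052
[0.4697 0.3099 0.0165] -0.052
lift [0.528  0.3194 0.1026] [0.363 0.44  2.028 3.376 0.    1.319] 0.13201
A [0.4463 0.2603 0.1026] [0.358 0.364 2.193 4.57  0.102 0.324] 0.06536
B [0.4323 0.1447 0.0976] [0.149 0.327 2.293 4.57  0.138 0.376] 0.01578
C [0.4859 0.1381 0.0966] [0.108 0.365 2.214 4.57  0.111 0.336] 0.04598
D [0.5196 0.1339 0.0206] [0.094 0.538 2.237 3.738 0.198 1.17 ] 0.0
```

View pics/h2c.png

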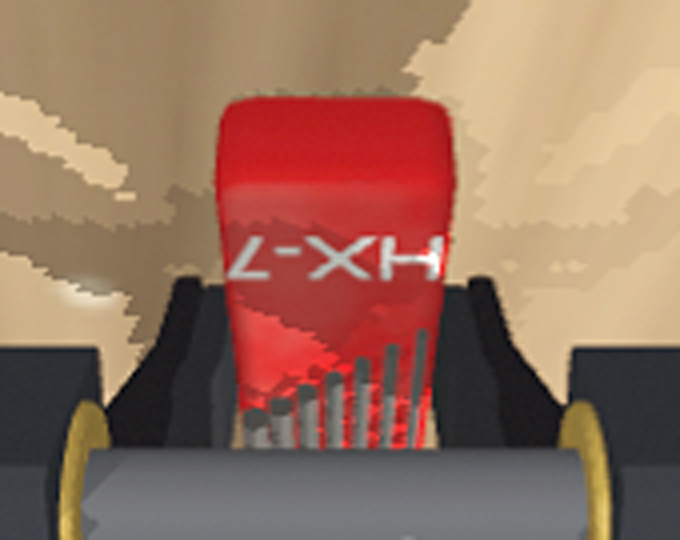

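```bash
sed -i 's/^KV=fitkin()\[0\]/KV=np.array([.588,.3917,.2746,.0001,0,.1141,.2978])/' h.py; python3 - <<'E'
from h import *
import pickle
p,o=pickle.load(open("pics/h2_wrist.pkl","rb"))
R=Rn.from_quat(o["tool_rot"]); g=o["position"]-.011*R.as_matrix()[:,1]; print("g",g.round(4))
h=np.array([np.cos(np.radians(21.9)),np.sin(np.radians(21.9)),0])
for uv,z in [((297,189.5),.001),((352,189.5),.001),((297,211),.018),((352,211),.018)]: X=onplane(p,uv,z,o); print(X.round(4),((X-g)@h).round(4))
q=o["q"]; print(np.abs(fk(q)[0]-o["position"]).max())
for lean in (31,34,37):
 q=o["q"]
 for nm,gp,yaw in [("lift",g+[0,0,.085],22),("A",box(-.098,.16,.085+.027),8),("B",box(-.098,.045,.08+.027),YB),("C",box(-.044,.045,.079+.027),YB),("D",box(-.010,.045,.003+.027),YB)]:
    pt,RR=tcp_from_g(gp,yaw,lean); q,e=ik(pt,RR,q); print(lean,nm,pt.round(4),q.round(3),round(e,5))
E
```

```text
g [0.5228 0.3173 0.027 ]
[0.4961 0.2923 0.001 ] -0.0341
[0.4855 0.3187 0.001 ] -0.034
[0.4927 0.2922 0.018 ] -0.0373
[0.483  0.3163 0.018 ] -0.0372
0.00016308652349739106
31 lift [0.528  0.3194 0.1026] [0.357 0.627 1.969 1.839 0.014 2.85 ] 0.00801
31 A [0.4463 0.2603 0.1026] [0.385 0.587 2.181 3.829 0.198 1.104] 0.0
31 B [0.4323 0.1447 0.0976] [0.179 0.6   2.325 3.618 0.34  1.378] 0.0
31 C [0.4859 0.1381 0.0966] [0.134 0.602 2.211 3.734 0.236 1.212] 0.0
31 D [0.5196 0.1339 0.0206] [0.111 0.806 2.156 3.479 0.369 1.456] 0.0
34 lift [0.5285 0.3196 0.1029] [0.355 0.636 1.997 2.956 0.087 1.732] 0.0
34 A [0.4468 0.2603 0.1029] [0.393 0.607 2.212 3.651 0.292 1.291] 0.0
34 B [0.4327 0.1446 0.0979] [0.192 0.631 2.357 3.551 0.45  1.462] 0.0
34 C [0.4863 0.138  0.0969] [0.143 0.624 2.242 3.605 0.335 1.352] 0.0
34 D [0.5201 0.1338 0.0209] [0.119 0.832 2.184 3.44  0.472 1.505] 0.0
37 lift [0.5289 0.3198 0.1032] [0.355 0.65  2.031 3.045 0.186 1.642] 0.0
37 A [0.4473 0.2604 0.1032] [0.402 0.632 2.243 3.561 0.394 1.392] 0.0
37 B [0.4332 0.1445 0.0982] [0.205 0.669 2.388 3.511 0.566 1.52 ] 0.0
37 C [0.4868 0.1379 0.0972] [0.153 0.652 2.273 3.536 0.44  1.433] 0.0
37 D [0.5206 0.1338 0.0212] [0.127 0.861 2.21  3.417 0.578 1.539] 0.0
```

```bash
python3 -m crank '[[[0,0,0,0,-0.01,0,10],[0,0,0,0,-0.02,0,10],[0,0,0,0,-0.02,0,10],[0,0,0,0,-0.02,0,10],[0,0,0,0,-0.02,0,10]]]' 40; python3 look.py i wrist,side; python3 - <<'E'
from h import *
o=robot.get_obs(); q=o["q"]
pt,RR=tcp_from_g(box(-.104,.16,.088+.027),6,31); qA,e=ik(pt,RR,q); print(qA.round(3),e); rows(pt,RR,5); jrows(q,qA,5)
E
```

```text
time: 20.05
position: [0.4834, 0.3015, 0.0951]
tool_rot: [-0.633, -0.316, -0.058, 0.704]
ft_force: [0.5, -0.2, -0.5]
grip_width: 0.0295
20.05 q [0.355 0.62  2.085 3.019 0.109 1.668] p [0.4834 0.3015 0.0951] F [ 0.5 -0.2 -0.5] w 0.0295
[[0.793, 0.481, -0.373], [0.319, 0.192, 0.928], [0.519, -0.855, -0.001]]
[0.407 0.579 2.182 3.979 0.208 1.005] 5.1764148523147916e-15
total turn [-8.2 13.6  0.3] shift [-0.0428 -0.0408  0.0096]
[-1.63, 2.73, 0.07, -0.0084, -0.0073, -0.0044]
[-1.63, 2.73, 0.07, -0.0082, -0.0072, -0.005]
[-1.63, 2.73, 0.07, -0.0079, -0.007, -0.0056]
[-1.63, 2.73, 0.07, -0.0077, -0.0069, -0.0061]
[-1.63, 2.73, 0.07, -0.0074, -0.0067, -0.0067]
[-0.97, 2.82, -0.5, -0.0045, -0.0067, -0.0008] [0.477 0.298 0.099]
[-1.36, 2.77, -0.3, -0.0058, -0.0069, -0.0034] [0.47  0.292 0.102]
[-1.71, 2.72, -0.03, -0.0074, -0.0071, -0.0059] [0.462 0.284 0.104]
[-2.02, 2.66, 0.3, -0.0093, -0.0073, -0.0082] [0.452 0.273 0.105]
[-2.26, 2.59, 0.68, -0.0114, -0.0074, -0.0103] [0.44  0.261 0.106]
```

View pics/i_wrist.png

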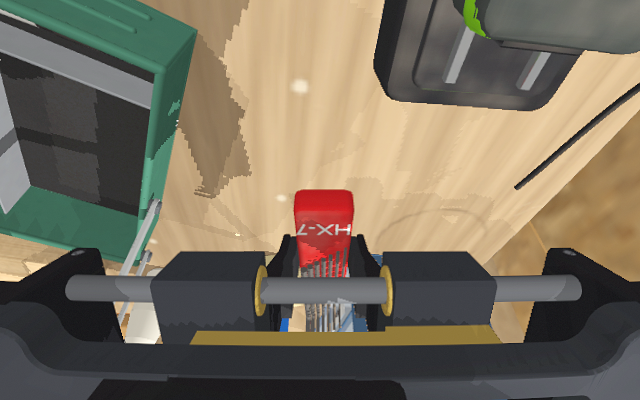

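View pics/i_side.png

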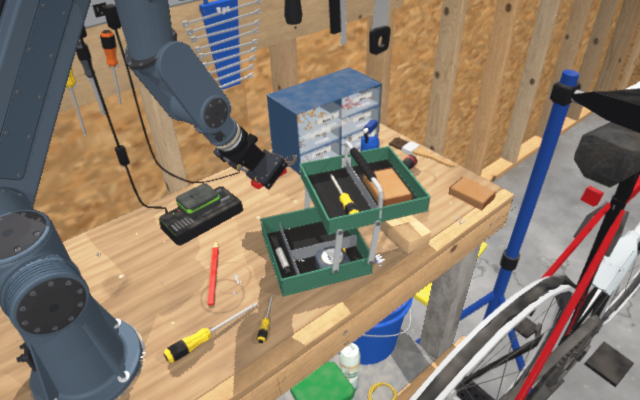

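```bash
python3 -m crank '[[[-1.63,2.73,0.07,-0.0084,-0.0073,-0.0044,10],[-1.63,2.73,0.07,-0.0082,-0.0072,-0.005,10],[-1.63,2.73,0.07,-0.0079,-0.007,-0.0056,10],[-1.63,2.73,0.07,-0.0077,-0.0069,-0.0061,10],[-1.63,2.73,0.07,-0.0074,-0.0067,-0.0067,10]]]' 40; python3 - <<'E'
from h import *
o=robot.get_obs(); q=o["q"]; np.save("obs_j.npy",np.r_[q,o["position"],o["tool_rot"]])
print(q.round(3),o["position"].round(4), np.degrees((Rn.from_quat(o["tool_rot"]).inv()*Rtool(6,31)).as_rotvec()).round(2))
pt,RR=tcp_from_g(box(-.104,.045,.083+.027),YB,31); qA,e=ik(pt,RR,q); print(pt.round(4),qA.round(3),e); rows(pt,RR,10)
E
```

```text
time: 20.78
position: [0.4418, 0.261, 0.1036]
tool_rot: [-0.671, -0.224, -0.153, 0.69]
ft_force: [-0.3, -0.7, -1.5]
grip_width: 0.0295
[0.405 0.583 2.179 3.975 0.207 1.009] [0.4418 0.261  0.1036] [ 0.01 -0.03 -0.08]
[0.4263 0.1454 0.1006] [0.185 0.591 2.336 3.625 0.342 1.377] 8.965050923848139e-14
total turn [-6.7 11.1 -0.1] shift [-0.0155 -0.1156 -0.003 ]
[-0.67, 1.11, -0.01, -0.0025, -0.0012, -0.0113]
[-0.67, 1.11, -0.01, -0.0023, -0.001, -0.0114]
[-0.67, 1.11, -0.01, -0.0021, -0.0009, -0.0115]
[-0.67, 1.11, -0.01, -0.0018, -0.0008, -0.0115]
[-0.67, 1.11, -0.01, -0.0016, -0.0006, -0.0115]
[-0.67, 1.11, -0.01, -0.0014, -0.0005, -0.0116]
[-0.67, 1.11, -0.01, -0.0012, -0.0003, -0.0116]
[-0.67, 1.11, -0.01, -0.0009, -0.0002, -0.0116]
[-0.67, 1.11, -0.01, -0.0007, -0.0001, -0.0116]
[-0.67, 1.11, -0.01, -0.0005, 0.0001, -0.0117]
```

```bash
python3 -m crank '[[[-0.67,1.11,0,-0.0025,-0.0012,-0.0113,10],[-0.67,1.11,0,-0.0023,-0.001,-0.0114,10],[-0.67,1.11,0,-0.0021,-0.0009,-0.0115,10],[-0.67,1.11,0,-0.0018,-0.0008,-0.0115,10],[-0.67,1.11,0,-0.0016,-0.0006,-0.0115,10]]]' 40
python3 -m crank '[[[-0.67,1.11,0,-0.0014,-0.0005,-0.0116,10],[-0.67,1.11,0,-0.0012,-0.0003,-0.0116,10],[-0.67,1.11,0,-0.0009,-0.0002,-0.0116,10],[-0.67,1.11,0,-0.0007,-0.0001,-0.0116,10],[-0.67,1.11,0,-0.0005,0.0001,-0.0117,10]]]' 40; python3 look.py k wrist,side,scene; python3 - <<'E'
from h import *
o=robot.get_obs(); q=o["q"]
print(np.degrees((Rn.from_quat(o["tool_rot"]).inv()*Rtool(YB,31)).as_rotvec()).round(2))
pt,RR=tcp_from_g(box(-.050,.045,.076+.027),YB,31);print(pt.round(4)); rows(pt,RR,5)
pt2,RR=tcp_from_g(box(-.012,.045,.003+.001+.027),YB,31); print(pt2.round(4)); rows(pt2,RR,10,start=(pt,RR))
E
```

```text
time: 21.4
position: [0.4345, 0.2032, 0.1022]
tool_rot: [0.682, 0.186, 0.191, -0.681]
ft_force: [-0.2, -0.8, -1.0]
grip_width: 0.0296
time: 22.02
position: [0.4269, 0.145, 0.101]
tool_rot: [0.692, 0.147, 0.23, -0.669]
ft_force: [-0.2, 0.7, -1.1]
grip_width: 0.0295
22.02 q [0.182 0.589 2.334 3.625 0.338 1.374] p [0.4269 0.145  0.101 ] F [-0.2  0.7 -1.1] w 0.0295
[[0.851, 0.511, 0.121], [-0.104, -0.062, 0.993], [0.515, -0.857, -0.0]]
[-0.03  0.09 -0.07]
[0.4799 0.1388 0.0936]
total turn [-0.   0.1 -0.1] shift [ 0.0531 -0.0064 -0.0073]
[-0.01, 0.02, -0.01, 0.0084, 0.0068, 0.0]
[-0.01, 0.02, -0.01, 0.0084, 0.0068, 0.0]
[-0.01, 0.02, -0.01, 0.0084, 0.0068, 0.0]
[-0.01, 0.02, -0.01, 0.0084, 0.0068, 0.0]
[-0.01, 0.02, -0.01, 0.0084, 0.0068, 0.0]
[0.5176 0.1341 0.0216]
total turn [0. 0. 0.] shift [ 0.0377 -0.0047 -0.072 ]
[0.0, 0.0, 0.0, -0.0005, 0.0081, 0.0]
[0.0, 0.0, 0.0, -0.0005, 0.0081, 0.0]
[0.0, 0.0, 0.0, -0.0005, 0.0081, 0.0]
[0.0, 0.0, 0.0, -0.0005, 0.0081, 0.0]
[0.0, 0.0, 0.0, -0.0005, 0.0081, 0.0]
[0.0, 0.0, 0.0, -0.0005, 0.0081, 0.0]
[0.0, 0.0, 0.0, -0.0005, 0.0081, 0.0]
[0.0, 0.0, 0.0, -0.0005, 0.0081, 0.0]
[0.0, 0.0, 0.0, -0.0005, 0.0081, 0.0]
[0.0, 0.0, 0.0, -0.0005, 0.0081, 0.0]
```

View pics/k_wrist.png

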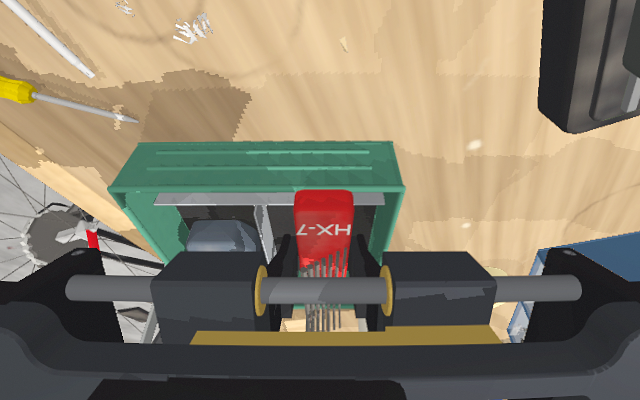

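View pics/k_side.png

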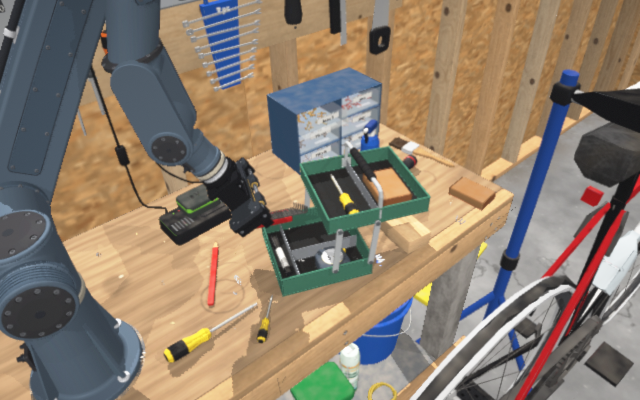

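View pics/k_scene.png

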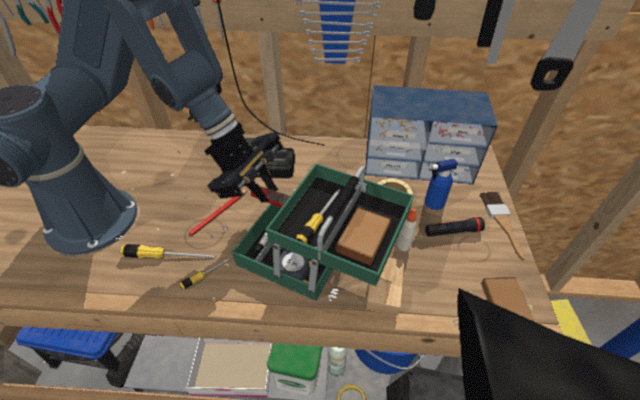

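```bash
python3 -m crank '[[[0,0,0,0.0084,0.0068,0,10],[0,0,0,0.0084,0.0068,0,10],[0,0,0,0.0084,0.0068,0,10],[0,0,0,0.0084,0.0068,0,10],[0,0,0,0.0084,0.0068,0,10]]]' 40
python3 -m crank '[[[0,0,0,-0.0005,0.0081,0,10],[0,0,0,-0.0005,0.0081,0,10],[0,0,0,-0.0005,0.0081,0,10],[0,0,0,-0.0005,0.0081,0,10],[0,0,0,-0.0005,0.0081,0,10]]]' 40; python3 look.py l wrist,side; python3 - <<'E'
from h import *
pt2,RR=tcp_from_g(box(-.012,.045,.003+.001+.027),YB,31); print(pt2.round(4)); rows(pt2,RR,5)
E
```

```text
time: 22.8
position: [0.4809, 0.1393, 0.0933]
tool_rot: [0.692, 0.148, 0.229, -0.669]
ft_force: [-0.1, 0.1, -1.0]
grip_width: 0.0294
time: 23.42
position: [0.4987, 0.1371, 0.0567]
tool_rot: [0.692, 0.147, 0.229, -0.669]
ft_force: [0.5, -0.1, -0.7]
grip_width: 0.0295
23.42 q [0.125 0.712 2.197 3.551 0.319 1.391] p [0.4987 0.1371 0.0567] F [ 0.5 -0.1 -0.7] w 0.0295
[[0.852, 0.51, 0.12], [-0.102, -0.062, 0.993], [0.514, -0.858, -0.0]]
[0.5176 0.1341 0.0216]
total turn [-0.1  0.1 -0.1] shift [ 0.0187 -0.0029 -0.035 ]
[-0.01, 0.03, -0.02, -0.0003, 0.0079, -0.0001]
[-0.01, 0.03, -0.02, -0.0003, 0.0079, -0.0001]
[-0.01, 0.03, -0.02, -0.0003, 0.0079, -0.0001]
[-0.01, 0.03, -0.02, -0.0003, 0.0079, -0.0001]
[-0.01, 0.03, -0.02, -0.0003, 0.0079, -0.0001]
```

View pics/l_wrist.png

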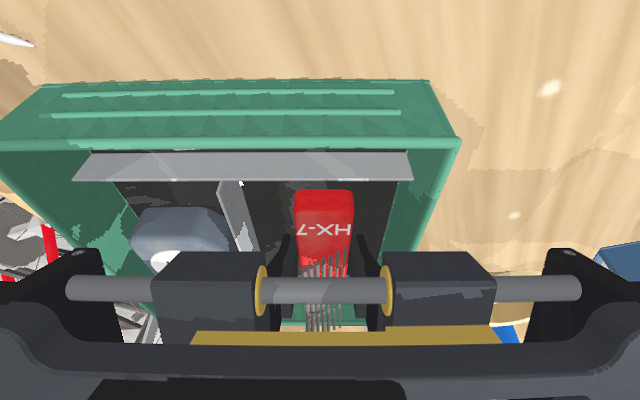

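View pics/l_side.png

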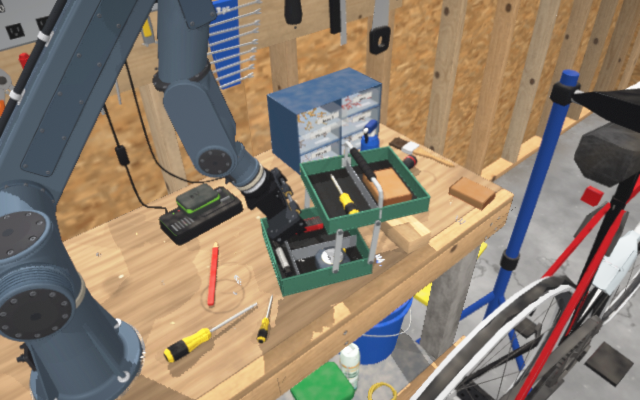

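```bash
python3 -m crank '[[[0,0,0,-0.0003,0.0079,0,10],[0,0,0,-0.0003,0.0079,0,10],[0,0,0,-0.0003,0.0079,0,10],[0,0,0,-0.0003,0.0079,0,10],[0,0,0,-0.0003,0.0065,0,10]]]' 40; python3 look.py m wrist,side; python3 - <<'E'
from h import *
pt2,RR=tcp_from_g(box(-.012,.045,.003+.027),YB,31); print(pt2.round(4)); rows(pt2,RR,5)
E
```

```text
time: 24.15
position: [0.5171, 0.1349, 0.0239]
tool_rot: [0.692, 0.148, 0.23, -0.669]
ft_force: [-3.3, 0.2, 5.1]
grip_width: 0.0294
24.15 q [0.113 0.798 2.161 3.481 0.366 1.453] p [0.5171 0.1349 0.0239] F [-3.3  0.2  5.1] w 0.0294
[[0.851, 0.512, 0.12], [-0.102, -0.062, 0.993], [0.516, -0.857, -0.0]]
[0.5176 0.1341 0.0206]
total turn [-0.1  0.1  0.1] shift [ 0.0001 -0.0007 -0.0033]
[-0.01, 0.03, 0.01, -0.0003, 0.0006, -0.0001]
[-0.01, 0.03, 0.01, -0.0003, 0.0006, -0.0001]
[-0.01, 0.03, 0.01, -0.0003, 0.0006, -0.0001]
[-0.01, 0.03, 0.01, -0.0003, 0.0006, -0.0001]
[-0.01, 0.03, 0.01, -0.0003, 0.0006, -0.0001]
```

View pics/m_wrist.png

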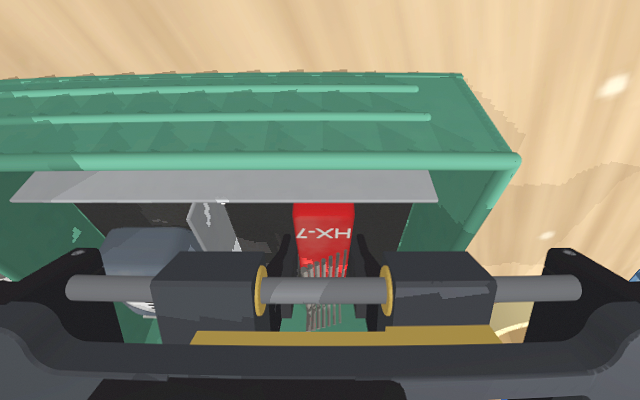

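```bash
python3 -m crank '[[[0,0,0,-0.0008,0.0013,0,10],[0,0,0,0,0,0,10],[0,0,0,0,0,0,50],[0,0,0,0,0,0,50],[0,0,0,0,0,0,50]]]' 20; python3 look.py n wrist,side
```

```text
time: 24.88
position: [0.5167, 0.135, 0.0224]
tool_rot: [0.692, 0.148, 0.229, -0.669]
ft_force: [-0.6, 0.2, -0.4]
grip_width: 0.0428
24.88 q [0.113 0.801 2.161 3.479 0.368 1.456] p [0.5167 0.135  0.0224] F [-0.6  0.2 -0.4] w 0.0428
[[0.851, 0.511, 0.12], [-0.103, -0.062, 0.993], [0.514, -0.858, -0.0]]
```

View pics/n_wrist.png

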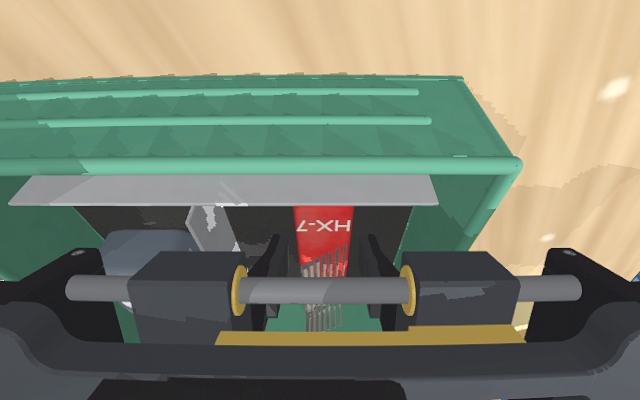

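```bash
python3 -m crank '[[[0,0,0,0,-0.006,0,50],[0,0,0,0,-0.02,0,50],[0,0,0,0,-0.025,0,50],[0,0,0,0,-0.025,0,50],[0,0,0,0,-0.02,0,50]]]' 20; python3 look.py p wrist,side hex_key_set
```

```text
time: 25.6
position: [0.4667, 0.141, 0.1057]
tool_rot: [0.691, 0.148, 0.229, -0.669]
ft_force: [0.2, -0.7, 0.0]
grip_width: 0.0436
25.6 q [0.148 0.572 2.246 3.745 0.242 1.213] p [0.4667 0.141  0.1057] F [ 0.2 -0.7  0. ] w 0.0436
[[0.851, 0.511, 0.119], [-0.102, -0.061, 0.993], [0.514, -0.858, 0.0]]
wrist hex_key_set [([209.0, 322.0], 0.84)]
side hex_key_set [([236.0, 307.0], 0.65)]
```

View pics/p_wrist.png

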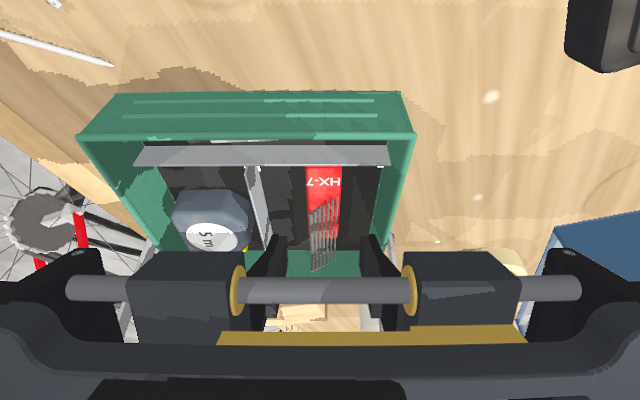

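View pics/p_side.png

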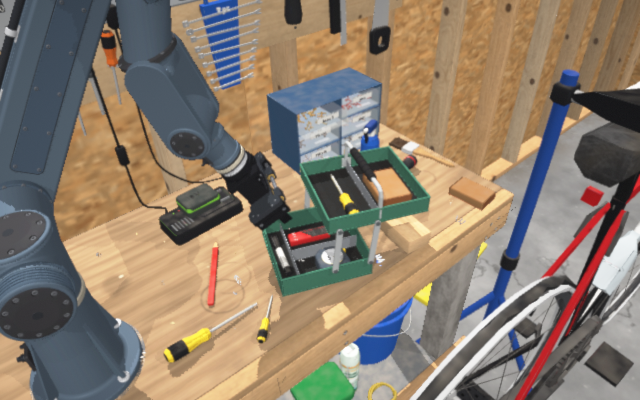

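```bash
python3 - <<'E'
from h import *
import pickle
p,o=pickle.load(open("pics/p_wrist.pkl","rb")); s,_=pickle.load(open("pics/p_side.pkl","rb"))
for n,pp,cr,k in (("w",p,(120,290,220,400),4),("s",s,(200,290,250,380),6)):
    im=pp["img"][...,::-1].copy(); im=cv2.resize(im,None,fx=k,fy=k,interpolation=2)
    for cx,col in ((.010,(255,0,0)),(.020,(0,255,255))):
        q=[proj(pp,box(cx+a,.045+b,.021),o)[0]*k for a,b in [(-.068,-.015),(-.068,.015),(.032,.015),(.032,-.015)]]
        cv2.polylines(im,[np.int32(q)],True,col,1)
    q=[proj(pp,box(-.057,y,.027),o)[0]*k for y in (-.099,.099)]; cv2.polylines(im,[np.int32(q)],False,(255,0,255),1)
    cv2.imwrite(f"pics/p_ov_{n}.png",im[cr[0]*k:cr[1]*k,cr[2]*k:cr[3]*k])
E
```

```text
(no output)
```

View pics/p_ov_w.png

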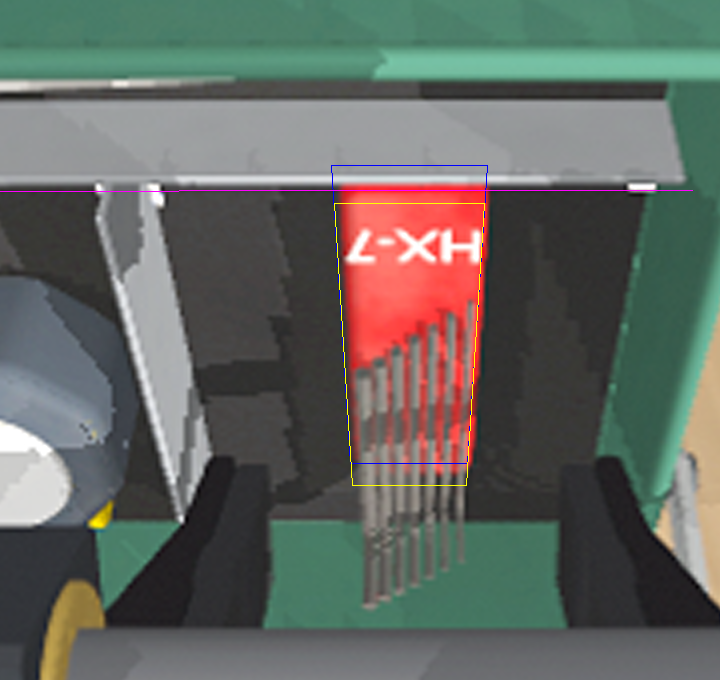

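View pics/p_ov_s.png

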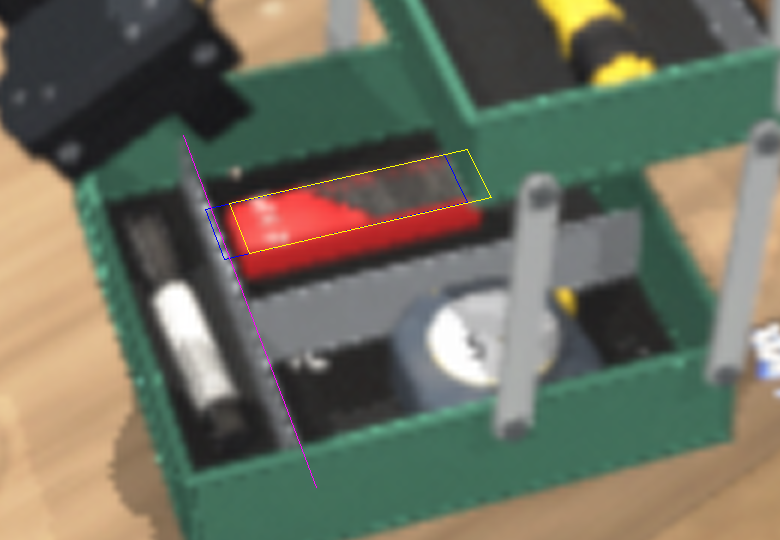

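Keys lie flat and released in the bay, centre at about x=18, y=45 mm. In the wrist overlay the far holder end sits between the 10 mm and 20 mm outlines, and the side view agrees. Now I'll back out and unflip the wrist to fetch the handle.

```bash
python3 - <<'E'
from h import *
q=robot.get_obs()["q"]
S0=np.array([.2,.25,2.25,3.4,.3,1.2]); jrows(q,S0,5)
S1=S0.copy();S1[3]=.1; print(); jrows(S0,S1,18)
E
```

```text
[1.71, -3.99, -4.49, 0.0268, -0.0239, 0.0109] [0.48 0.15 0.14]
[1.53, -3.98, -4.56, 0.0276, -0.0239, 0.0099] [0.489 0.16  0.175]
[1.34, -3.98, -4.62, 0.0285, -0.0238, 0.0088] [0.495 0.171 0.211]
[1.15, -3.99, -4.67, 0.0292, -0.0238, 0.0077] [0.499 0.181 0.248]
[0.96, -3.99, -4.7, 0.0299, -0.0237, 0.0065] [0.499 0.191 0.285]

[2.89, -10.04, -1.12, 0.0045, -0.0004, 0.0155] [0.498 0.207 0.287]
[2.89, -10.04, -1.12, 0.0045, -0.0004, 0.0155] [0.494 0.223 0.287]
[2.89, -10.04, -1.12, 0.0045, -0.0004, 0.0155] [0.489 0.238 0.285]
[2.89, -10.04, -1.12, 0.0045, -0.0004, 0.0155] [0.481 0.252 0.281]
[2.89, -10.04, -1.12, 0.0045, -0.0004, 0.0155] [0.472 0.264 0.276]
[2.89, -10.04, -1.12, 0.0045, -0.0004, 0.0155] [0.461 0.274 0.269]
[2.89, -10.04, -1.12, 0.0045, -0.0004, 0.0155] [0.448 0.281 0.262]
[2.89, -10.04, -1.12, 0.0045, -0.0004, 0.0155] [0.436 0.286 0.253]
[2.89, -10.04, -1.12, 0.0045, -0.0004, 0.0155] [0.423 0.287 0.244]
[2.89, -10.04, -1.12, 0.0045, -0.0004, 0.0155] [0.41  0.286 0.234]
[2.89, -10.04, -1.12, 0.0045, -0.0004, 0.0155] [0.397 0.282 0.224]
[2.89, -10.04, -1.12, 0.0045, -0.0004, 0.0155] [0.386 0.275 0.215]
[2.89, -10.04, -1.12, 0.0045, -0.0004, 0.0155] [0.376 0.266 0.207]
[2.89, -10.04, -1.12, 0.0045, -0.0004, 0.0155] [0.368 0.254 0.199]
[2.89, -10.04, -1.12, 0.0045, -0.0004, 0.0155] [0.362 0.241 0.192]
[2.89, -10.04, -1.12, 0.0045, -0.0004, 0.0155] [0.358 0.226 0.187]
[2.89, -10.04, -1.12, 0.0045, -0.0004, 0.0155] [0.356 0.211 0.184]
[2.89, -10.04, -1.12, 0.0045, -0.0004, 0.0155] [0.357 0.195 0.182]
```

```bash
python3 -m crank '[[[1.71,-3.99,-4.49,0.024,-0.0239,0.0109,60],[1.53,-3.98,-4.56,0.0276,-0.0239,0.0099,60],[1.34,-3.98,-4.62,0.0285,-0.0238,0.0088,60],[1.15,-3.99,-4.67,0.0292,-0.0238,0.0077,60],[0.96,-3.99,-4.7,0.0299,-0.0237,0.0065,60]]]'
python3 - <<'E'
from h import *
q=robot.get_obs()["q"]; print(q.round(3))
S1=q.copy();S1[3]=.1; jrows(q,S1,18)
E
```

```text
time: 26.42
position: [0.4969, 0.1921, 0.2836]
tool_rot: [0.637, 0.409, 0.228, -0.613]
ft_force: [0.5, 0.0, -0.2]
grip_width: 0.052
[0.203 0.253 2.254 3.4   0.307 1.2  ]
[2.96, -10.01, -1.15, 0.0046, -0.0005, 0.0158] [0.496 0.208 0.285]
[2.96, -10.01, -1.15, 0.0046, -0.0005, 0.0158] [0.493 0.225 0.285]
[2.96, -10.01, -1.15, 0.0046, -0.0005, 0.0158] [0.487 0.24  0.283]
[2.96, -10.01, -1.15, 0.0046, -0.0005, 0.0158] [0.479 0.254 0.28 ]
[2.96, -10.01, -1.15, 0.0046, -0.0005, 0.0158] [0.469 0.266 0.274]
[2.96, -10.01, -1.15, 0.0046, -0.0005, 0.0158] [0.458 0.276 0.268]
[2.96, -10.01, -1.15, 0.0046, -0.0005, 0.0158] [0.445 0.283 0.26 ]
[2.96, -10.01, -1.15, 0.0046, -0.0005, 0.0158] [0.432 0.288 0.251]
[2.96, -10.01, -1.15, 0.0046, -0.0005, 0.0158] [0.419 0.29  0.242]
[2.96, -10.01, -1.15, 0.0046, -0.0005, 0.0158] [0.406 0.289 0.232]
[2.96, -10.01, -1.15, 0.0046, -0.0005, 0.0158] [0.393 0.284 0.222]
[2.96, -10.01, -1.15, 0.0046, -0.0005, 0.0158] [0.381 0.277 0.213]
[2.96, -10.01, -1.15, 0.0046, -0.0005, 0.0158] [0.371 0.268 0.204]
[2.96, -10.01, -1.15, 0.0046, -0.0005, 0.0158] [0.363 0.256 0.196]
[2.96, -10.01, -1.15, 0.0046, -0.0005, 0.0158] [0.356 0.242 0.19 ]
[2.96, -10.01, -1.15, 0.0046, -0.0005, 0.0158] [0.352 0.227 0.185]
[2.96, -10.01, -1.15, 0.0046, -0.0005, 0.0158] [0.351 0.211 0.181]
[2.96, -10.01, -1.15, 0.0046, -0.0005, 0.0158] [0.352 0.195 0.179]
```

```bash
python3 -m crank '[[[2.96,-10,-1.15,0.0046,-0.0005,0.0158,80],[2.96,-10,-1.15,0.0046,-0.0005,0.0158,80],[2.96,-10,-1.15,0.0046,-0.0005,0.0158,80],[2.96,-10,-1.15,0.0046,-0.0005,0.0158,80],[2.96,-10,-1.15,0.0046,-0.0005,0.0158,80]]]'
python3 -m crank '[[[2.96,-10,-1.15,0.0046,-0.0005,0.0158,80],[2.96,-10,-1.15,0.0046,-0.0005,0.0158,80],[2.96,-10,-1.15,0.0046,-0.0005,0.0158,80],[2.96,-10,-1.15,0.0046,-0.0005,0.0158,80],[2.96,-10,-1.15,0.0046,-0.0005,0.0158,80]]]'
python3 -m crank '[[[2.96,-10,-1.15,0.0046,-0.0005,0.0158,80],[2.96,-10,-1.15,0.0046,-0.0005,0.0158,80],[2.96,-10,-1.15,0.0046,-0.0005,0.0158,80],[2.96,-10,-1.15,0.0046,-0.0005,0.0158,80],[2.96,-10,-1.15,0.0046,-0.0005,0.0158,80]]]'
python3 - <<'E'
from h import *
q=robot.get_obs()["q"]; print(q.round(3))
T=np.array([-.059,.449,1.288,0,1.402,.063]); 
M=np.array([.1,.25,1.95,.1,.75,.6]); jrows(q,M,5); print(); jrows(M,T,10)
E
```

```text
time: 27.05
position: [0.4682, 0.2661, 0.2731]
tool_rot: [0.57, 0.684, -0.087, -0.446]
ft_force: [-0.7, 0.1, 0.4]
grip_width: 0.0698
time: 27.68
position: [0.4042, 0.2884, 0.2309]
tool_rot: [0.386, 0.818, -0.382, -0.187]
ft_force: [0.7, 0.1, -1.8]
grip_width: 0.0697
time: 28.3
position: [0.3548, 0.2417, 0.189]
tool_rot: [0.122, 0.784, -0.599, 0.11]
ft_force: [-1.0, 0.8, -0.3]
grip_width: 0.0696
[0.202 0.253 2.255 0.643 0.311 1.207]
[-0.18, -12.39, -1.78, -0.0183, -0.0007, -0.0006] [0.372 0.241 0.196]
[0.43, -12.18, -2.07, -0.0165, -0.0033, 0.0093] [0.389 0.234 0.203]
[0.91, -11.86, -2.55, -0.0117, -0.0061, 0.0181] [0.405 0.22  0.21 ]
[1.2, -11.43, -3.19, -0.0045, -0.0087, 0.025] [0.421 0.201 0.219]
[1.26, -10.89, -3.91, 0.0045, -0.0111, 0.0295] [0.437 0.176 0.23 ]

[-0.65, -2.77, -0.88, -0.0083, -0.0039, 0.0233] [0.46  0.17  0.238]
[-0.68, -2.73, -0.88, -0.0059, -0.005, 0.0237] [0.482 0.163 0.246]
[-0.71, -2.68, -0.88, -0.0035, -0.0061, 0.0237] [0.504 0.154 0.255]
[-0.75, -2.64, -0.87, -0.0011, -0.0071, 0.0235] [0.525 0.145 0.264]
[-0.79, -2.59, -0.85, 0.0012, -0.008, 0.0229] [0.545 0.135 0.274]
[-0.84, -2.53, -0.83, 0.0034, -0.0089, 0.0222] [0.564 0.124 0.284]
[-0.88, -2.48, -0.8, 0.0055, -0.0096, 0.0212] [0.582 0.113 0.295]
[-0.93, -2.42, -0.76, 0.0074, -0.0104, 0.0199] [0.598 0.1   0.306]
[-0.98, -2.36, -0.72, 0.0092, -0.011, 0.0185] [0.614 0.088 0.317]
[-1.02, -2.29, -0.66, 0.0108, -0.0116, 0.0169] [0.629 0.074 0.329]
```

```bash
python3 - <<'E'
from h import *
q=robot.get_obs()["q"]
T=np.array([-.059,.449,1.288,0,1.402,.063]); 
M=np.array([.1,.22,1.95,.1,.75,.6]); jrows(q,M,7); print(); jrows(M,T,8)
E
```

```text
[-0.24, -8.91, -1.02, -0.014, -0.0017, -0.0015] [0.368 0.242 0.196]
[0.13, -8.83, -1.13, -0.0134, -0.0031, 0.0037] [0.38  0.239 0.202]
[0.47, -8.7, -1.33, -0.0116, -0.0045, 0.0087] [0.392 0.233 0.209]
[0.74, -8.52, -1.6, -0.0088, -0.006, 0.0131] [0.403 0.223 0.216]
[0.94, -8.3, -1.94, -0.0051, -0.0073, 0.0168] [0.415 0.21  0.224]
[1.06, -8.05, -2.31, -0.0006, -0.0086, 0.0197] [0.427 0.194 0.233]
[1.09, -7.75, -2.72, 0.0043, -0.0099, 0.0216] [0.438 0.176 0.244]

[-0.97, -3.44, -1.25, -0.0098, -0.0032, 0.0289] [0.466 0.168 0.252]
[-1.03, -3.38, -1.23, -0.0061, -0.0048, 0.0293] [0.494 0.159 0.262]
[-1.1, -3.31, -1.21, -0.0025, -0.0063, 0.0292] [0.52  0.148 0.272]
[-1.18, -3.23, -1.17, 0.0011, -0.0077, 0.0286] [0.545 0.135 0.282]
[-1.25, -3.15, -1.11, 0.0045, -0.009, 0.0275] [0.568 0.122 0.293]
[-1.33, -3.06, -1.04, 0.0077, -0.0101, 0.0259] [0.59  0.107 0.305]
[-1.41, -2.97, -0.96, 0.0106, -0.0111, 0.0239] [0.61  0.091 0.317]
[-1.49, -2.87, -0.86, 0.0131, -0.012, 0.0216] [0.629 0.074 0.329]
```

```bash
python3 -m crank '[[[-0.24,-8.91,-1.02,-0.014,-0.0017,-0.0015,100],[0.13,-8.83,-1.13,-0.0134,-0.0031,0.0037,100],[0.47,-8.7,-1.33,-0.0116,-0.0045,0.0087,100],[0.74,-8.52,-1.6,-0.0088,-0.006,0.0131,100],[0.94,-8.3,-1.94,-0.0051,-0.0073,0.0168,100]]]'
python3 -m crank '[[[1.06,-8.05,-2.31,-0.0006,-0.0086,0.0197,100],[1.09,-7.75,-2.72,0.0043,-0.0099,0.0216,100],[-0.97,-3.44,-1.25,-0.0098,-0.0032,0.0289,100],[-1.03,-3.38,-1.23,-0.0061,-0.0048,0.0293,100],[-1.1,-3.31,-1.21,-0.0025,-0.0063,0.0292,100]]]'
python3 look.py s side
python3 - <<'E'
from h import *
q=robot.get_obs()["q"]
T=np.array([-.059,.449,1.288,0,1.402,.063]); jrows(q,T,5)
E
```

```text
time: 28.92
position: [0.4154, 0.2094, 0.2245]
tool_rot: [-0.149, 0.682, -0.623, 0.354]
ft_force: [0.8, -0.2, -0.1]
grip_width: 0.0871
time: 29.55
position: [0.5201, 0.1462, 0.2717]
tool_rot: [0.34, -0.577, 0.596, -0.444]
ft_force: [-0.2, 0.4, -0.8]
grip_width: 0.087
29.55 q [0.036 0.306 1.701 0.065 0.997 0.397] p [0.5201 0.1462 0.2717] F [-0.2  0.4 -0.8] w 0.087
[[-0.375, 0.136, 0.917], [-0.921, 0.06, -0.386], [-0.107, -0.989, 0.103]]
[-1.26, -3.28, -1.2, 0.0012, -0.0073, 0.0272] [0.55  0.133 0.284]
[-1.33, -3.2, -1.15, 0.0045, -0.0086, 0.0261] [0.572 0.12  0.295]
[-1.41, -3.11, -1.08, 0.0075, -0.0097, 0.0246] [0.592 0.105 0.306]
[-1.49, -3.01, -0.99, 0.0102, -0.0107, 0.0226] [0.611 0.09  0.317]
[-1.57, -2.92, -0.88, 0.0126, -0.0116, 0.0204] [0.629 0.074 0.329]
```

```bash
python3 -m crank '[[[-1.26,-3.28,-1.2,0.0012,-0.0073,0.0272,100],[-1.33,-3.2,-1.15,0.0045,-0.0086,0.0261,100],[-1.41,-3.11,-1.08,0.0075,-0.0097,0.0246,100],[-1.49,-3.01,-0.99,0.0102,-0.0107,0.0226,100],[-1.57,-2.92,-0.88,0.0126,-0.0116,0.0204,100]]]'; python3 look.py t wrist,side,scene; python3 - <<'E'
from h import *
D=np.load("obs_c.npy"); rows(D[6:9],Rn.from_quat(D[9:13]),5)
E
```

```text
time: 30.22
position: [0.6225, 0.0751, 0.3259]
tool_rot: [-0.47, 0.532, -0.528, 0.467]
ft_force: [0.3, 0.3, -0.9]
grip_width: 0.0868
30.22 q [-5.900e-02  4.460e-01  1.302e+00  1.000e-03  1.401e+00  6.400e-02] p [0.6225 0.0751 0.3259] F [ 0.3  0.3 -0.9] w 0.0868
[[-0.122, -0.007, 0.992], [-0.993, 0.002, -0.122], [-0.001, -1.0, -0.007]]
total turn [ 0.  -0.2 -0.1] shift [ 0.0048 -0.0009 -0.1084]
[0.0, -0.04, -0.02, 0.0001, 0.0217, 0.0011]
[0.0, -0.04, -0.02, 0.0001, 0.0217, 0.0011]
[0.0, -0.04, -0.02, 0.0001, 0.0217, 0.0011]
[0.0, -0.04, -0.02, 0.0001, 0.0217, 0.0011]
[0.0, -0.04, -0.02, 0.0001, 0.0217, 0.0011]
```

View pics/t_wrist.png

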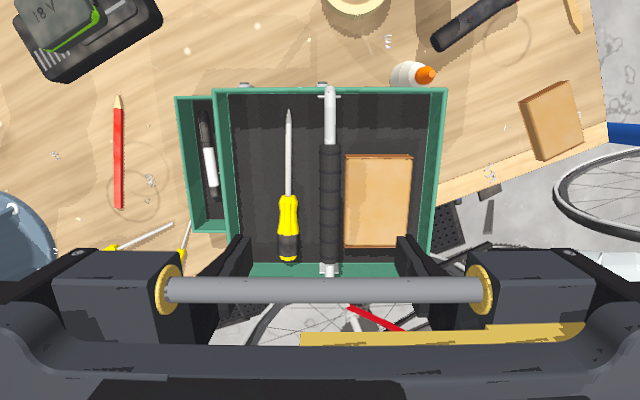

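View pics/t_side.png

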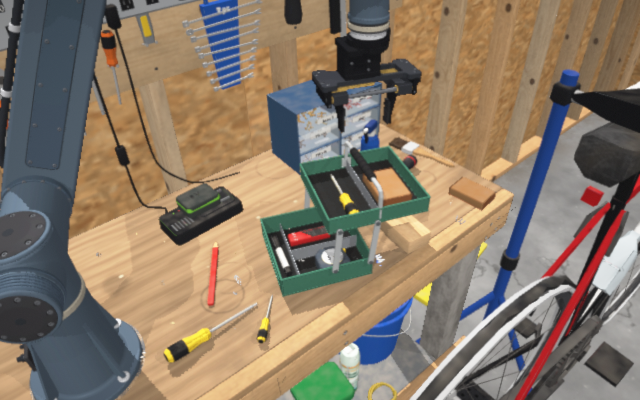

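The handle is at col 330 and the driver and cork block are still in the tray. Descending onto the grip.

```bash
python3 -m crank '[[[0,0,0,0,0.0217,0.0013,100],[0,0,0,0,0.0217,0.0013,100],[0,0,0,0,0.0217,0.0013,100],[0,0,0,0,0.0217,0.0011,100],[0,0,0,0,0.0207,0.0005,60]]]' 40; python3 -m crank '[[[0,0,0,0,0,0,0],[0,0,0,0,0,0,0],[0,0,0,0,0,0,0],[0,0,0,0,0,0,0],[0,0,0,0,0,0,0]]]' 40
python3 -m crank '[[[0,0,0,0,0,0,0],[0,0,0,0,0,0,0],[0,0,0,0,0,0,0],[0,0,0,0,0,0,0],[0,0,0,0,0,0,0]]]' 40; python3 look.py u side
```

```text
time: 31.0
position: [0.6253, 0.0764, 0.2178]
tool_rot: [-0.469, 0.532, -0.528, 0.467]
ft_force: [-0.1, -0.1, -0.8]
grip_width: 0.0824
time: 31.62
position: [0.6278, 0.0755, 0.2203]
tool_rot: [-0.468, 0.531, -0.529, 0.469]
ft_force: [-0.9, 0.0, -1.5]
grip_width: 0.0351
time: 32.25
position: [0.6274, 0.0755, 0.2198]
tool_rot: [-0.469, 0.531, -0.528, 0.468]
ft_force: [-0.9, 0.4, 1.3]
grip_width: 0.0169
32.25 q [-0.058  0.55   1.423  0.003  1.172  0.064] p [0.6274 0.0755 0.2198] F [-0.9  0.4  1.3] w 0.0169
[[-0.122, -0.003, 0.993], [-0.993, 0.003, -0.122], [-0.002, -1.0, -0.003]]
```

```bash
python3 -m crank '[[[0,0,0,0,-0.0003,-0.0080,0],[0,0,0,0,-0.0001,-0.0100,0],[0,0,0,0,0.0013,-0.0118,0],[0,0,0,0,0.0023,-0.0118,0],[0,0,0,0,0.0034,-0.0116,0]]]' 40; python3 - <<'E'
import numpy as np
# command progress: back 0.0532 from open
from scipy.optimize import brentq
a=np.radians(8); q0=brentq(lambda q:.110*(np.cos(a+q)-np.cos(a+1.518))-.0532,0,1.5)
print(q0,.110*(np.sin(a+1.518)-np.sin(a+q0)), .0066)
qs=np.r_[np.linspace(q0,.15,9),.09,.04,0.]; A=a+qs
print(np.c_[qs[1:],-np.diff(np.sin(A))*.110,-np.diff(np.cos(A))*.110].round(4))
E
```

```text
time: 32.92
position: [0.5738, 0.082, 0.2114]
tool_rot: [-0.469, 0.531, -0.528, 0.468]
ft_force: [7.8, -1.1, -19.0]
grip_width: 0.0172
1.0230162341075495 0.008621519661233543 0.0066
[[ 9.139e-01  5.400e-03 -1.070e-02]
 [ 8.048e-01  6.500e-03 -1.010e-02]
 [ 6.956e-01  7.600e-03 -9.300e-03]
 [ 5.865e-01  8.500e-03 -8.400e-03]
 [ 4.774e-01  9.400e-03 -7.500e-03]
 [ 3.683e-01  1.010e-02 -6.400e-03]
 [ 2.591e-01  1.080e-02 -5.300e-03]
 [ 1.500e-01  1.130e-02 -4.000e-03]
 [ 9.000e-02  6.400e-03 -1.700e-03]
 [ 4.000e-02  5.400e-03 -1.100e-03]
 [ 0.000e+00  4.300e-03 -7.000e-04]]
```

```bash
python3 -m crank '[[[0,0,0,0,0.0068,-0.0107,0],[0,0,0,0,0.0070,-0.0101,0],[0,0,0,0,0.0076,-0.0093,0],[0,0,0,0,0.0085,-0.0084,0],[0,0,0,0,0.0094,-0.0075,0]]]' 40
```

```text
time: 33.55
position: [0.5287, 0.0875, 0.1739]
tool_rot: [-0.469, 0.531, -0.529, 0.468]
ft_force: [4.2, -3.7, -6.1]
grip_width: 0.0168
```

```bash
python3 -m crank '[[[0,0,0,0,0.0101,-0.0064,0],[0,0,0,0,0.0108,-0.0053,0],[0,0,0,0,0.0105,-0.0037,0],[0,0,0,0,0.0060,-0.0015,0],[0,0,0,0,0.0040,-0.0008,0]]]' 40; python3 look.py v side
```

```text
time: 34.17
position: [0.5108, 0.0897, 0.132]
tool_rot: [-0.469, 0.531, -0.528, 0.468]
ft_force: [1.5, -5.3, -5.4]
grip_width: 0.0169
34.17 q [-0.043  0.534  1.788  0.003  0.823  0.078] p [0.5108 0.0897 0.132 ] F [ 1.5 -5.3 -5.4] w 0.0169
[[-0.122, -0.004, 0.993], [-0.993, 0.002, -0.122], [-0.002, -1.0, -0.004]]
```

```bash
python3 -m crank '[[[0,0,0,0,0.002,-0.0004,0],[0,0,0,0,0.002,-0.0004,0],[0,0,0,0,0.0018,-0.0002,0],[0,0,0,0,0.0015,0,0],[0,0,0,0,0.001,0,0]]]' 40; python3 look.py v2 side,wrist
```

```text
time: 34.85
position: [0.5098, 0.0898, 0.1252]
tool_rot: [-0.469, 0.531, -0.528, 0.468]
ft_force: [-1.5, -5.3, 10.1]
grip_width: 0.0168
34.85 q [-0.043  0.545  1.796  0.003  0.805  0.078] p [0.5098 0.0898 0.1252] F [-1.5 -5.3 10.1] w 0.0168
[[-0.122, -0.004, 0.993], [-0.993, 0.002, -0.122], [-0.002, -1.0, -0.004]]
```

```bash
python3 -m crank '[[[0,0,0,0,0.001,0,0],[0,0,0,0,0,0,0],[0,0,0,0,0,0,70],[0,0,0,0,0,0,70],[0,0,0,0,0,0,70]]]' 40; python3 -m crank '[[[0,0,0,0,0,0,100],[0,0,0,0,0,0,100],[0,0,0,0,-0.006,0,100],[0,0,0,0,-0.02,0,100],[0,0,0,0,-0.025,0,100]]]' 40; python3 -m crank '[[[0,0,0,0,-0.03,0,100],[0,0,0,0,-0.04,0,100],[0,0,0,0,-0.04,0,100],[0,0,0,0,-0.02,0,100],[0,0,0,0,0,0,100]]]' 40;python3 look.py w wrist,side,scene
```

```text
time: 35.58
position: [0.5099, 0.0908, 0.1233]
tool_rot: [-0.469, 0.531, -0.528, 0.468]
ft_force: [-0.1, 0.8, 0.3]
grip_width: 0.0391
time: 36.2
position: [0.5101, 0.0901, 0.1749]
tool_rot: [-0.469, 0.531, -0.528, 0.468]
ft_force: [0.7, 0.3, 0.0]
grip_width: 0.0849
time: 36.83
position: [0.5117, 0.0897, 0.3065]
tool_rot: [-0.467, 0.53, -0.53, 0.47]
ft_force: [-0.1, -1.3, -0.1]
grip_width: 0.0869
36.83 q [-0.043  0.296  1.598  0.003  1.245  0.078] p [0.5117 0.0897 0.3065] F [-0.1 -1.3 -0.1] w 0.0869
[[-0.122, 0.002, 0.992], [-0.992, 0.003, -0.122], [-0.003, -1.0, 0.002]]
```

View pics/w_side.png

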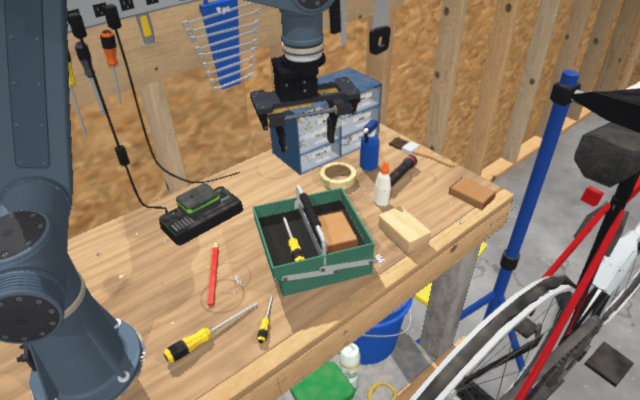

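View pics/w_wrist.png

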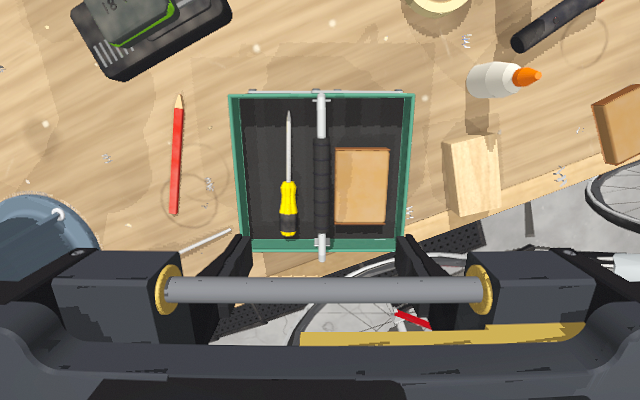

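```bash
python3 - <<'E'
from h import *
import pickle
p,o=pickle.load(open("pics/w_side.pkl","rb")); k=4
im=cv2.resize(p["img"][...,::-1],None,fx=k,fy=k,interpolation=2)
q=[proj(p,box(x,y,.093))[0]*k for x,y in [(-.117,-.102),(-.117,.102),(.103,.102),(.103,-.102)]]
cv2.polylines(im,[np.int32(q)],True,(0,0,255),1)
cv2.imwrite("pics/w_ov.png",im[170*k:300*k,235*k:400*k])
E
```

```text
(no output)
```

View pics/w_ov.png

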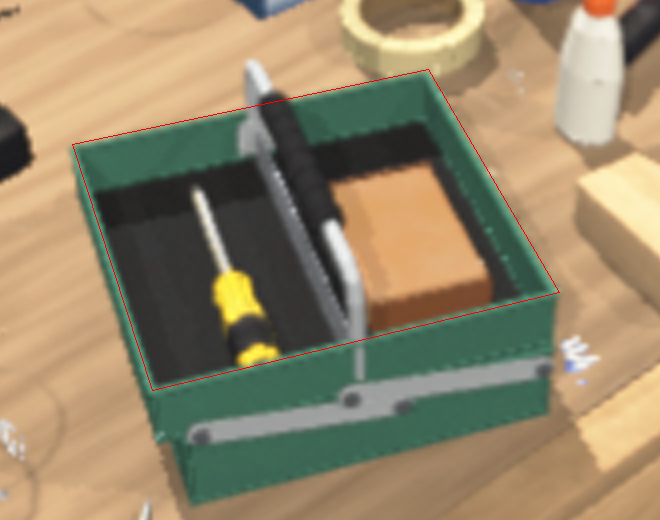

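```bash
python3 - <<'E'
from h import *
a=cv2.imread("pics/side0.png",0)[240:295,250:385].astype(np.float32);b=cv2.imread("pics/w_side.png",0)[240:295,250:385].astype(np.float32)
print(cv2.phaseCorrelate(a,b),np.abs(a-b).mean())
print(robot.hand_in())
E
```

```text
((0.6081470754119636, -0.023507327204402628), 1.007559506451642) 2.9824915
the job is handed in; nothing more can be done
None
```

I put the hex key set away in the toolbox and handed the job in at about 37 s of the 69 s allowed. No verdict was reported.

**What I did**
- I swung the tray up to its stop and let go, and it stayed open by itself.
- I had to regrip the key set once: the first grip was about 3 mm too high on the holder.
- I turned the wrist over so the gripper could lean 31° towards the front of the box. Then I laid the keys in the empty bay, swung the tray down until it met its stop, let go and lifted clear.

**Last checks**
- **Keys:** before the tray was shut, they lay flat and lengthwise and were released. Their centre was about 17–20 mm behind and 45 mm left of the box's centre. I could not see them again once the tray was shut.
- **Tray:** the side picture matches the one from the start to within 0.6 pixel (average grey difference 3 of 255), so it looks fully shut. Joint angles were not readable.
- **In the tray:** the screwdriver and the sanding block are still in place.
- **In the box:** the tape measure and the marker looked unmoved when I last saw them.
- **Glue bottle and offcut:** they look undisturbed; I did not measure this.

**Checks that disagreed**
- **Key position before the grasp:** two wrist pictures differed by about 8 mm. I had taken the bottom edge of the holder for its top edge, and a closer picture settled it.
- **Setting down:** the keys touched the floor about 3 mm earlier than planned, with about 6 N, probably because they had tilted slightly in the grip. They settled flat when released.
- **Swinging the tray back:** the pull on the handle briefly reached about 20 N, because my path was 2 mm too high. I corrected it on the way down.

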